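# Load a fresh cell in the bench tester and press the test bar

### The job

Test the fresh green cell: take it from its holder, put its flat end against the tester's spring contact first and then press the nub end down until it is held in the clip. Let go of the cell, then press the long red bar fully down at its middle, so that both ends go down together and it stays down. Leave the orange cell, the bottle, the tin and the gear where they are.

Things in the scene. Friction and masses are not known exactly. Their poses are not given: they have to be found in the camera images.
- tester: Fixed grey bench cell tester, 200 x 290 mm, 30 mm high to its deck. Origin: centre of its underside, on the bench. Its y axis runs along the cell trough (on its +x side) and the red bar (on its -x side). A black meter block 50 x 50 mm stands 36 mm above the deck at x +45, y +108 mm. A fixed steel carrying handle, a 10 mm round hoop, stands between bar and trough at x -37 mm, y -135 to +135 mm, top 98 mm above the bench.
- trough (a point): Centre of a fully seated cell: x +45, y 0, z +56 mm in the tester's frame, same axes. Seated, the cell lies level along y on two rails, flat end at y -35 mm, nub tip at y +35 mm. The deck is 26 mm below its axis; the sides are open between spring contact and clip. The free gap is only 62 mm: the spring contact must be pushed back 8 mm or more before the 70 mm cell can go down.
- spring_face (a point): Middle of the brass spring contact's face, facing +y; at y -27 mm from the trough point when free, on the cell axis. Plate 20 mm wide, from 9 mm below to 17 mm above the axis. It goes back towards -y by up to 14 mm, 1.6 N at first plus 0.4 N per mm. Its black housing is 34 mm wide, from y -47 to -67 mm, top 20 mm above the axis.
- clip (a point): Middle of the clip, 24 mm along +y from the trough point and 9 mm above the cell axis: two sprung steel beads 8 mm long (along y), one on each side of the cell, 25 mm apart between inner faces. A cell lying on top of them has its axis about 11 mm above this point; it snaps down past them with 3 to 8 N.
- end_contact (a point): Middle of the face of the fixed brass end contact (22 mm wide, 6 mm thick), facing -y, 35 mm along +y from the trough point at axis height; its top is 2 mm above the axis. The rails are smooth: once released, the cell is slid by the spring until the nub meets this face.
- fresh_centre (a point): Centre of the fresh cell: loose green cylinder 32 mm in diameter, 70 mm long, 130 g, axis along its own y; white band near the nub end. +y points to the brass nub (12 mm in diameter, 3 mm long), -y to the flat end. It lies level on two rails of a small blue holder (base 44 x 70 mm, base top 26 mm below the cell axis, sides open); axis 33 mm above the bench.
- fresh_nub (a point): Tip of the fresh cell's nub, 35 mm from its centre along +y.
- fresh_flat (a point): Centre of the fresh cell's flat end, 35 mm from its centre along -y.
- worn_centre (a point): Centre of the worn cell, the same but orange, in a like holder. Leave it alone.
- bar_top (a point): Middle of the upper face of the red bar: 240 mm long along the tester's y axis, 26 mm wide, 10 mm thick, at x -85, z +55 mm in the tester's frame when fully up. It hangs on two arms hinged 65 mm behind it (towards +x), goes down about 13 mm at a push of 3 to 6 N to a hard stop, and stays where it is left. Its ends rock if it is pushed away from the middle.
- bar (a joint): Angle of the red bar's arms, rad: 0 up, 0.2 fully down at the stop (about 13 mm lower). It starts between 0 and 0.04.
- bar_rock (a joint): Rock of the bar, rad: 0 level; positive when its +y end is higher. A spring of 6 N m/rad levels it.
- contact (a joint): Travel of the spring contact, m: 0 free, 0.008 with a cell seated, 0.0145 fully pushed back.
- bottle: Loose white plastic bottle, 58 mm in diameter and 100 mm high, standing behind the tester's trough. Origin: centre of its underside. Leave it alone.
- tin: Loose grease tin, 66 mm in diameter and 82 mm high, standing on the mat near the cells. Origin: centre of its underside. Leave it alone.
- gear: Loose steel gear, 83 mm in diameter and 22 mm high, lying on the mat near the cells. Origin: centre of its underside. Leave it alone.
- mat: Fixed black rubber mat, 280 x 260 x 3 mm, under the two cell holders. Origin: centre of its underside.
There are look-alikes about, which are no part of the job. There is more than one size of the part that bears fresh_centre; the job needs the largest.

How it is judged:
By the outcome, as a careful person would: the job done as asked, in the order asked, and still so for the second after the job is handed in, with the robot touching nothing.
It also fails if it takes over 61 s, if anything falls off the work surface, if the arm or the gripper's body presses on something with over 40 N, if the wrist force passes 120 N, or if a joint passes its speed limit or range.

### The arm

A 6-joint arm with a two-finger parallel gripper is mounted at the origin on the work surface. World frame = base frame: x ahead of the robot, y to its left, z up, the work surface at z = 0. Lengths are in mm, angles in rad, forces in N, time in s.
With the tool pointing down it reaches from about 275 to 750 mm from the base axis. Payload 10.2 kg.
Tool frame: the origin (TCP) lies between the finger pads; the fingertips stand 11 mm ahead of it and the grasp point (between the pads) lies 8 mm behind it (ctrl.nose_length is the distance from the TCP to the fingertips, in mm); x points along the fingers, y is the direction in which the jaws open and shut, and the axes are right-handed (so a half turn about x gives the same grasp; the last joint's range is limited). The gripper opens to 85 mm and grips with 20 to 120 N. Pads are 22 mm wide; open, the fingers measure 114 mm over their backs; the gripper's body (76 mm by 85 mm) begins 54 mm behind the grasp point. The pads swing forward as they close: fully open they stand 13 mm farther back than shut.
Start: joints at [-1.372, 0.313, 1.498, -0, 1.331, -0.223], TCP at [214.925, -478.997, 242.294] pointing down, gripper open.
Joint ranges: [-2.94, 2.94], [-0.97, 2.17], [0.19, 2.56], [-1.23, 4.37], [0.02, 3.11], [-2.88, 2.88]. Speed limits (rad/s): [2.39, 2.39, 3.01, 3.14, 3.14, 3.14].

### API

Orientations are given as a unit quaternion [w, x, y, z].
In Python, from rig import ctrl, capture, ticket gives the robot as it stands.
- The arm moves only by the tool step_arm, never from a script. Its argument "commands" is a list of rows, each a list of 2 entries, a list of its own where there are three numbers: the shift along the world's x, y, z normalised to -1 to 1, where 1 is 0.04 m, then the turn about the world's z normalised to -1 to 1, where 1 is 180 degrees. A call has 1 to 5 rows; each row shifts and turns the commanded pose from where the row before left it; what a row does not reach is not made up. A row lasts 1/10 s, in which the tool goes at most 50 mm and 8.59 degrees, less where a joint would pass 70% of its speed; a pose out of reach is approached as far as the arm can. A call with a number of a shift or a turn outside -1 to 1 is refused whole. A call with a gripper value outside its range is refused whole. "gripper" is the closure, from -1 (fully open) to 1 (shut), so that 0 is half open, set as the call begins (left out, the last holds). The fingers move at their own pace and stop on an object; "force" is the grip in N (left out, the last holds). Time passes only in rows, so rows that do not move let the fingers close. It gives the time, the measured TCP pose, the force and the opening at its end, in the units of the state.
- ctrl.sense(): the state, without advancing time (a new reading comes with each control period).
- capture(name): name is "scene" or "side" or "wrist"; returns a dict with "image" (400x640x3 uint8, blue, green, red), "fov_y" (degrees; the focal length in pixels is half the picture's height over the tangent of half this angle, whatever the lens; pixels are square), "cx", "cy" (the principal point, pixels), "k1" (the pictures are not rectified: a ray, as slopes to the right and down, at radius r is drawn at 1 + k1 r^2 times it, then the intrinsics apply), "origin" and "orientation" of the camera in the world. Camera axes: x right, y down, z forward; pixel columns grow to the right and rows downward; lengths in mm; the calibration is good to about 2 mm. A picture is of the moment at which its call begins. There is no depth.
- ticket.finish_job(): hands the job in, once; it reports no verdict.
The state is a dict: "time_s": time; "joints": joint angles; "dq": joint speeds; "tau": joint torques, N m; "eef_pos": TCP position; "ee_rot": TCP orientation; "force": force on the tool from outside, world axes, zero at the start; "wrist_torque": the same for the moment, N m; "grip_width": opening from 0.0 (shut) to 1.0 (fully open).
Only numpy, scipy, OpenCV 4.12 (cv2) and the standard library are available. Lean on these libraries where they do the work, as an engineer would, in place of code of your own. Each camera call takes 0.05 s, during which the arm holds its last target.

## Working session

There is one attempt and no reset: what is moved stays moved. The work goes in short steps, Python scripts to look and compute and a tool call to move; the robot and the scene stay as the last step left them, time stands still between calls to the robot, and variables do not carry over. Pictures are saved under pics/ and viewed, and the job is handed in when it is done.

Besides the shell and the picture viewer there is one more tool, called as name(argument=value, ...), one argument or row to a line, values as JSON. step_arm: Moves the arm, as the interface text tells. Its arguments: {"type":"object","properties":{"commands":{"type":"array","items":{"type":"array"}},"gripper":{"type":"number"},"force":{"type":"number"}},"required":["commands"]}

```bash
ls; mkdir -p pics; python3 - <<'E'
from rig import ctrl, capture, ticket
import cv2
print(ctrl.sense())
for n in ["scene","side","wrist"]:
    c=capture(n); cv2.imwrite(f"pics/{n}0.png",c["image"]); print(n,{k:v for k,v in c.items() if k!="image"})
E
```

```text
pics
{'time_s': 0.0, 'joints': array([-1.37238749e+00,  3.13469525e-01,  1.49843397e+00, -9.07403055e-06,
        1.33100639e+00, -2.23416196e-01]), 'dq': array([-0.0012673 ,  0.00083594,  0.00105224,  0.00176976,  0.00068193,
       -0.0002405 ]), 'tau': array([-5.78218878e-04, -4.12265396e+01, -2.59742063e+01, -1.93321243e-04,
        4.13801288e-03, -2.55859402e-05]), 'eef_pos': array([ 214.87872323, -478.74508977,  241.72625023]), 'ee_rot': array([ 0.14756942,  0.69143989,  0.14850085, -0.69143448]), 'force': array([-0.88871722,  0.31524404,  0.87578307]), 'wrist_torque': array([ 0.00731846, -0.01629892,  0.0220323 ]), 'grip_width': 1.0016492355387883}
scene {'fov_y': 47.36661429901226, 'cx': 329.4462811685835, 'cy': 204.96014328476528, 'k1': -0.11059728761115507, 'origin': array([1126.69525372,  261.53127587,  750.68456423]), 'orientation': array([-0.19639509,  0.49717762,  0.79093581, -0.29776489])}
side {'fov_y': 53.161866228833894, 'cx': 319.05746023214294, 'cy': 200.66914447943307, 'k1': -0.09658543884320261, 'origin': array([257.92263012, 652.18831877, 781.82243735]), 'orientation': array([ 0.09703447, -0.23144844,  0.89487195, -0.3690801 ])}
wrist {'fov_y': 60.811096608534854, 'cx': 314.8799599910141, 'cy': 203.14875750867034, 'k1': 0.013532844061892322, 'origin': array([ 276.60708611, -452.13600589,  374.15928336]), 'orientation': array([ 0.11292895,  0.83179829, -0.53849933, -0.07332886])}
```

View pics/scene0.png

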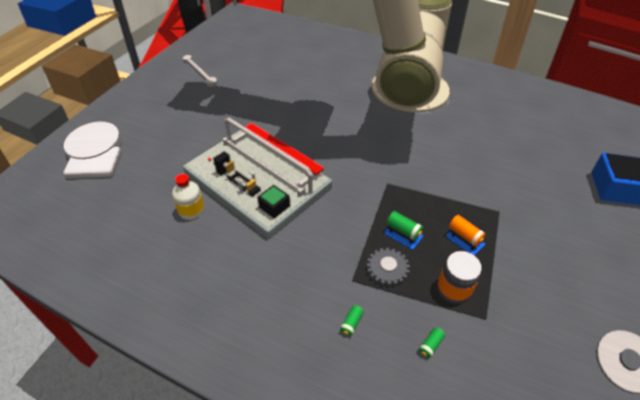

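View pics/side0.png

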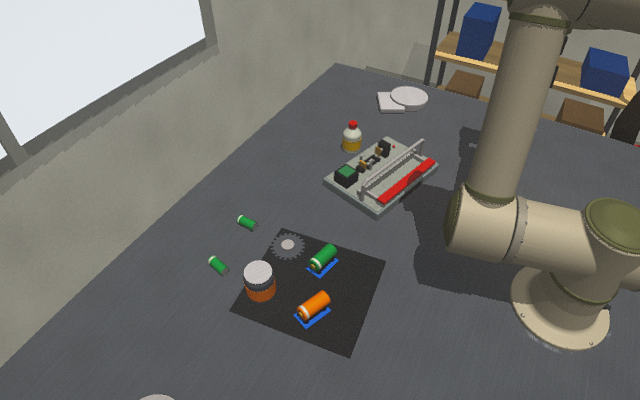

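View pics/wrist0.png

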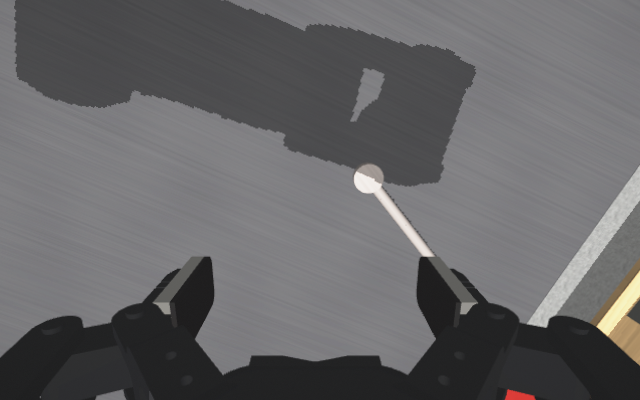

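```bash
cat > h.py <<'E'
import numpy as np, cv2
from scipy.spatial.transform import Rotation as R
def rot(q): return R.from_quat([q[1],q[2],q[3],q[0]]).as_matrix()
class Cam:
    def __init__(s,c):
        s.f=200/np.tan(np.radians(c["fov_y"]/2)); s.c=np.array([c["cx"],c["cy"]]); s.k=c["k1"]; s.o=np.array(c["origin"]); s.R=rot(c["orientation"])
    def proj(s,P):
        q=(np.atleast_2d(P)-s.o)@s.R; u=q[:,:2]/q[:,2:]; r2=(u**2).sum(1,keepdims=True); return s.c+s.f*u*(1+s.k*r2)
    def ray(s,p):
        d=(np.atleast_2d(p).astype(float)-s.c)/s.f; u=d.copy()
        for _ in range(20): u=d/(1+s.k*(u**2).sum(1,keepdims=True))
        return np.c_[u,np.ones(len(u))]@s.R.T
    def hit(s,p,z):
        d=s.ray(p); return s.o+d*((z-s.o[2])/d[:,2:])
E
cat > shot.py <<'E'
import pickle,sys
from rig import capture
import cv2
tag=sys.argv[1]
for n in sys.argv[2:]:
    c=capture(n); pickle.dump(c,open(f"pics/{n}_{tag}.pkl","wb")); cv2.imwrite(f"pics/{n}_{tag}.png",c["image"])
E
python3 shot.py 0 scene side
python3 - <<'E'
import pickle,cv2
def crop(n,x0,y0,x1,y1,s,o):
    im=pickle.load(open(f"pics/{n}_0.pkl","rb"))["image"][y0:y1,x0:x1]
    cv2.imwrite(o,cv2.resize(im,None,fx=s,fy=s,interpolation=cv2.INTER_CUBIC))
crop("scene",160,100,340,240,4,"pics/c1.png")
crop("scene",335,175,505,365,3,"pics/c2.png")
crop("side",310,110,450,220,5,"pics/c3.png")
crop("side",200,205,390,360,4,"pics/c4.png")
E
```

```text
(no output)
```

View pics/c1.png

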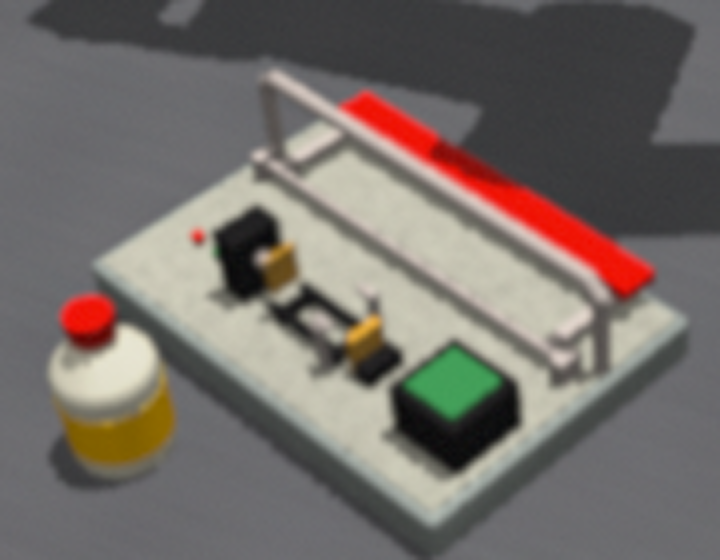

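View pics/c2.png

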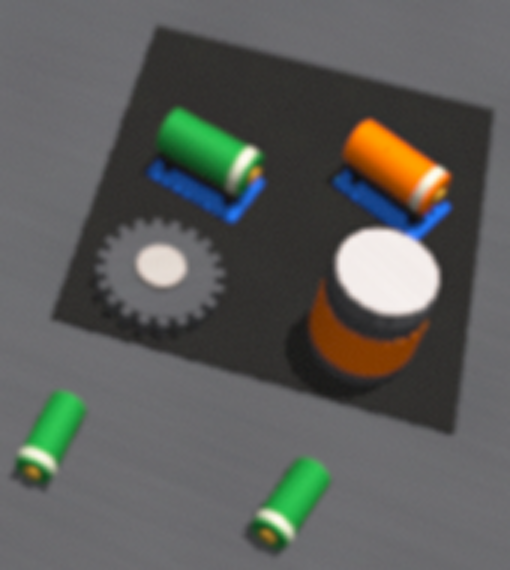

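View pics/c3.png

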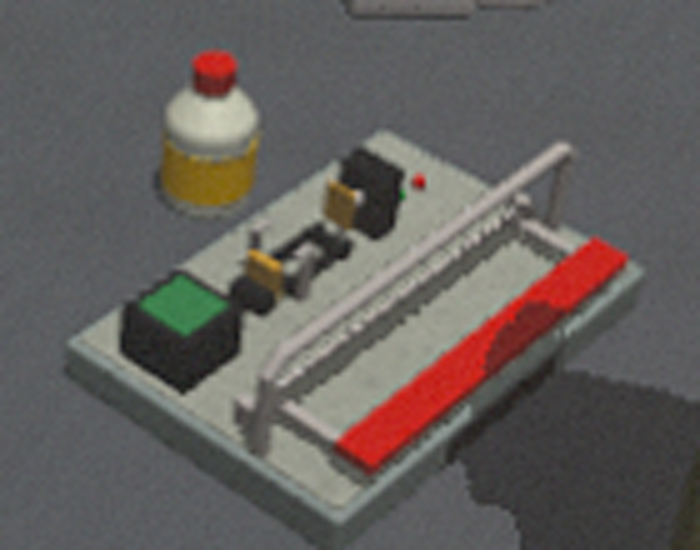

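View pics/c4.png

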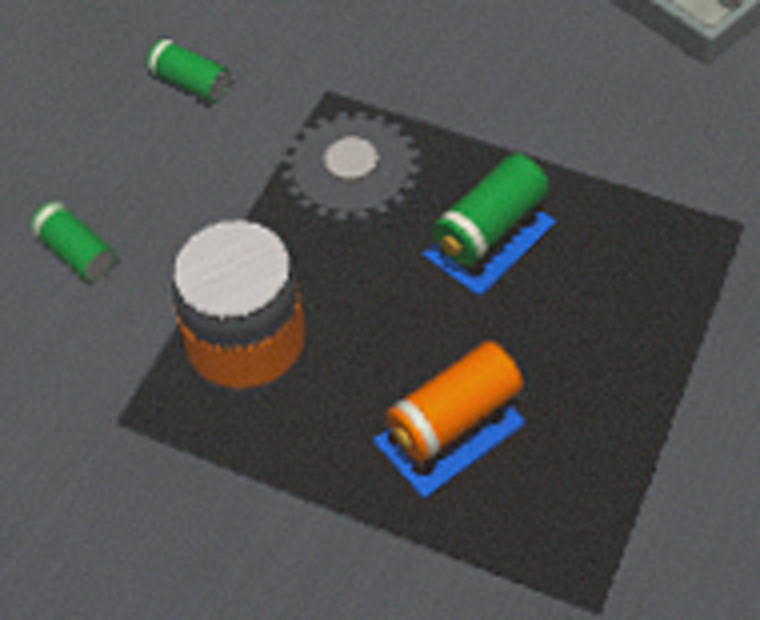

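```bash
cat > fit.py <<'E'
from h import *; import pickle
from scipy.optimize import least_squares
S=Cam(pickle.load(open("pics/scene_0.pkl","rb"))); D=Cam(pickle.load(open("pics/side_0.pkl","rb")))
def c1(u,v): return (160+u/4,100+v/4)
def c3(u,v): return (310+u/5,110+v/5)
obs=[(S,c1(430,525),(100,145,30)),(S,c1(95,265),(100,-145,30)),(S,c1(688,320),(-100,145,30)),
(D,c3(70,345),(100,145,30)),(D,c3(335,515),(-100,145,30)),(D,c3(385,132),(100,-145,30)),(D,c3(643,272),(-100,-145,30)),
(S,c1(455,340),(20,83,66)),(S,c1(395,395),(70,83,66)),(S,c1(522,385),(20,133,66)),(D,c3(183,268),(70,83,66)),(D,c3(243,310),(20,83,66)),(D,c3(183,345),(20,133,66)),
]
def W(p,l): 
    c,s=np.cos(p[2]),np.sin(p[2]); return np.array([p[0]+c*l[0]-s*l[1],p[1]+s*l[0]+c*l[1],l[2]])
def res(p): return np.concatenate([cam.proj(W(p,l))[0]-np.array(px) for cam,px,l in obs])
best=min((least_squares(res,[400,-300,a],loss="soft_l1") for a in np.arange(-3,3.1,1)),key=lambda r:r.cost)
print(best.x,np.degrees(best.x[2]),best.cost); print(np.round(res(best.x).reshape(-1,2),1))
T=best.x; np.save("T.npy",T)
for n,l in dict(trough=(45,0,56),bar=(-85,0,55),spring=(45,-27,56)).items(): print(n,W(T,l),S.proj(W(T,l)),D.proj(W(T,l)))
# cells: ends on axis
E
python3 fit.py
```

```text
[ 5.23658410e+02 -1.95483954e+02 -2.87374140e-01] -16.46532535687652 12.143012793912217
[[ 0.5  0.8]
 [-1.1 -1. ]
 [ 1.8  0.2]
 [-2.  -1.3]
 [-0.2  1.7]
 [-0.5 -1.3]
 [ 0.9 -0.5]
 [ 0.5 -1.3]
 [-2.2 -2.2]
 [ 0.5 -0.8]
 [-1.3 -0.9]
 [ 0.1 -0.9]
 [-0.3  0.7]]
trough [ 566.81302529 -208.23852984   56.        ] [[239.97375033 174.52998912]] [[371.06279885 156.46157066]]
bar [ 442.14413789 -171.39197623   55.        ] [[282.86283737 145.87982952]] [[407.40892762 178.20284856]]
spring [ 559.16027954 -234.13129876   56.        ] [[231.99235756 168.73704794]] [[377.03073684 152.39376055]]
```

```bash
cat > cell.py <<'E'
from h import *
from scipy.optimize import least_squares
def hull(cam,p,z=33.,L0=-35,L1=32,r=16):
    c,s=np.cos(p[2]),np.sin(p[2]); d=np.array([-s,c,0]); n=np.array([c,s,0]); t=np.linspace(0,2*np.pi,40)
    P=np.concatenate([np.array([p[0],p[1],z])+d*L+r*(np.outer(np.cos(t),n)+np.outer(np.sin(t),[0,0,1])) for L in (L0,L1)])
    return cv2.convexHull(cam.proj(P).astype(np.float32)), d
def mask(im,lo,hi,box):
    h=cv2.cvtColor(im,cv2.COLOR_BGR2HSV); m=cv2.inRange(h,lo,hi); o=np.zeros_like(m); x0,y0,x1,y1=box; o[y0:y1,x0:x1]=m[y0:y1,x0:x1]; return o
def rect(cnt):
    (x,y),(a,b),th=cv2.minAreaRect(cnt); return x,y,a,b,th
E
python3 - <<'E'
from cell import *; import pickle
r=[]
for n,box in (("scene",(370,195,435,250)),("side",(300,235,345,275))):
    c=pickle.load(open(f"pics/{n}_0.pkl","rb")); cam=Cam(c)
    h=cv2.cvtColor(c["image"],cv2.COLOR_BGR2HSV); m=mask(c["image"],(45,80,40),(85,255,255),box)
    # include white band and nub region: bright or yellow
    x0,y0,x1,y1=box
    w=np.zeros_like(m); sub=c["image"][y0:y1,x0:x1].astype(int); w[y0:y1,x0:x1]=((sub[...,1]>90)&(sub[...,0]<sub[...,1]+30))*255
    mm=cv2.bitwise_or(m,w); ys,xs=np.nonzero(mm); 
    n_,lab,st,ce=cv2.connectedComponentsWithStats(mm); i=1+st[1:,4].argmax(); ys,xs=np.nonzero(lab==i)
    pts=np.c_[xs,ys].astype(np.float32); print(n,st[i],ce[i],rect(pts))
    r.append((cam,(lab==i)))
def cost(p):
    e=0
    for cam,M in r:
        hl,_=hull(cam,p); f=np.zeros((1600,2560),np.uint8); cv2.fillConvexPoly(f,np.round(hl*4).astype(np.int32),255)
        f=cv2.resize(f,(640,400),interpolation=cv2.INTER_AREA)/255.
        e+=np.abs(f-M).sum()
    return e
from scipy.optimize import minimize
best=None
p0=r[0][0].hit([[404,228]],33)[0]; print(p0)
for a in np.arange(-3,3.2,.4):
    q=minimize(cost,[p0[0],p0[1],a],method="Nelder-Mead",options=dict(initial_simplex=[[p0[0],p0[1],a],[p0[0]+10,p0[1],a],[p0[0],p0[1]+10,a],[p0[0],p0[1],a+.4]]))
    if best is None or q.fun<best.fun: best=q
print(best.x,best.fun,[m.sum() for _,m in r])
p=best.x
if True:
    for k in (0,np.pi):
        d=np.array([-np.sin(p[2]+k),np.cos(p[2]+k),0]); print(k,[cam.proj(np.array([p[0],p[1],33])+35*d) for cam,_ in r])
E
```

```text
scene [387 210  37  30 596] [404.06375839 224.37583893] (404.2165222167969, 224.93629455566406, 37.19084930419922, 17.557912826538086, 28.610462188720703)
side [308 235  37  36 615] [325.70406504 250.43252033] (326.0, 252.5, 35.0, 36.0, 90.0)
[532.62026845 159.08764129  33.        ]
[524.18379929 156.11540106   2.94095797] 296.2862745098039 [np.int64(596), np.int64(615)]
0 [array([[389.4848395 , 216.66977855]]), array([[333.04660699, 247.21860289]])]
3.141592653589793 [array([[418.85307084, 232.77172128]]), array([[313.64291031, 265.6464759 ]])]
```

```bash
python3 - <<'E'
from h import *; from rig import ctrl
s=ctrl.sense(); M=rot(s["ee_rot"]); print(M.round(3)); print(np.degrees(np.arctan2(M[1,1],M[0,1])))
import pickle
E
python3 - <<'E'
from h import *
q=[0.11292895,0.83179829,-0.53849933,-0.07332886]; C=rot(q); print(C.round(3)); o=np.array([276.607,-452.136,374.159]);print(o-[214.88,-478.745,241.73])
E
```

```text
[[-0.     0.409 -0.912]
 [ 0.001 -0.912 -0.409]
 [-1.    -0.001 -0.   ]]
-65.8300461386243
[[ 0.409 -0.879 -0.244]
 [-0.912 -0.395 -0.109]
 [-0.     0.267 -0.964]]
[ 61.727  26.609 132.429]
```

step_arm(
  commands=[
    [[0.455,0.935,0],0.0178],
    [[0.455,0.935,0],0.0178],
    [[0.455,0.935,0],0.0178],
    [[0.455,0.935,0],0.0178],
    [[0.455,0.935,0],0.0178],
  ],
  gripper=-1,
)

```text
time_s: 0.75
eef_pos: [306.3, -290.4, 242.3]
ee_rot: [0.244, 0.664, 0.244, -0.664]
force: [1.0, -0.5, -1.0]
grip_width: 1.003
```

step_arm(
  commands=[
    [[0.455,0.935,0],0.0178],
    [[0.455,0.935,0],0.0178],
    [[0.455,0.935,0],0.0178],
    [[0.455,0.935,0],0.0178],
    [[0.455,0.935,0],0.0178],
  ],
)

```text
time_s: 1.25
eef_pos: [397.4, -103.4, 242.4]
ee_rot: [0.334, 0.623, 0.334, -0.623]
force: [1.3, -0.7, -0.3]
grip_width: 0.999
```

step_arm(
  commands=[
    [[0.455,0.935,0],0.0178],
    [[0.455,0.935,0],0.0178],
    [[0.455,0.935,0],0.0178],
    [[0.455,0.935,0],0.0178],
    [[0.455,0.935,0],0.0178],
  ],
)

```text
time_s: 1.75
eef_pos: [488.4, 83.8, 242.3]
ee_rot: [0.418, 0.571, 0.417, -0.571]
force: [1.2, -0.2, 0.5]
grip_width: 1.001
```

step_arm(
  commands=[
    [[0.455,0.935,0],0.0178],
    [[0.455,0.935,0],0.0178],
    [[0,0,0],0],
    [[0,0,0],0],
    [[0,0,0],0],
  ],
)

```text
time_s: 2.25
eef_pos: [524.1, 156.0, 242.3]
ee_rot: [-0.448, -0.547, -0.448, 0.547]
force: [-0.7, -0.4, -0.3]
grip_width: 1.001
```

```bash
python3 shot.py 1 wrist
```

```text
(no output)
```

View pics/wrist_1.png

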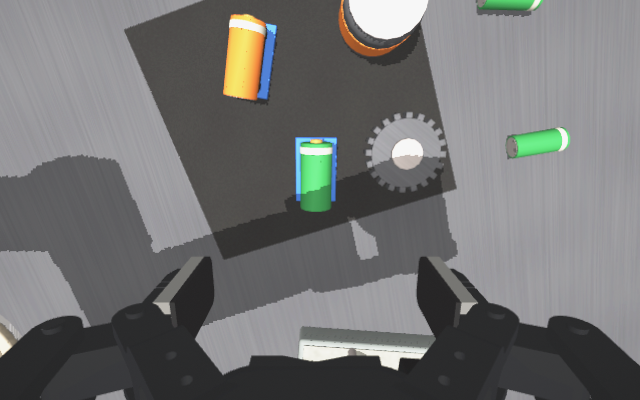

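```bash
cat > wfit.py <<'E'
from cell import *; import pickle,sys
from scipy.optimize import minimize
c=pickle.load(open("pics/wrist_1.pkl","rb")); cam=Cam(c); im=c["image"]
h=cv2.cvtColor(im,cv2.COLOR_BGR2HSV)
m=mask(im,(40,100,40),(85,255,255),(290,130,345,220)); 
w=mask(im,(0,0,190),(179,80,255),(297,140,337,160)); m|=w
m=cv2.morphologyEx(m,cv2.MORPH_CLOSE,np.ones((3,3)))
ys,xs=np.nonzero(m); print(xs.min(),xs.max(),ys.min(),ys.max(),len(xs))
M=m>0
def cost(p):
    hl,_=hull(cam,p); f=np.zeros((1600,2560),np.uint8); cv2.fillConvexPoly(f,np.round((hl+.5)*4-.5).astype(np.int32),255)
    return np.abs(cv2.resize(f,(640,400),interpolation=cv2.INTER_AREA)/255.-M).sum()
p0=cam.hit([[316,177]],33)[0]; best=None
for a in (-.3,-.2,-.1):
    q=minimize(cost,[p0[0],p0[1],a],method="Nelder-Mead",options=dict(initial_simplex=[[p0[0],p0[1],a],[p0[0]+8,p0[1],a],[p0[0],p0[1]+8,a],[p0[0],p0[1],a+.2]]))
    if best is None or q.fun<best.fun: best=q
print(best.x,best.fun); print(cam.o,cam.R.round(3))
hl,_=hull(cam,best.x); v=im.copy(); cv2.polylines(v,[np.round(hl).astype(int)],True,(0,0,255))
cv2.imwrite("pics/wf.png",cv2.resize(v[110:240,250:460],None,fx=3,fy=3))
E
python3 wfit.py
```

```text
300 331 140 211 2090
[ 5.25363994e+02  1.58129523e+02 -2.09975571e-01] 122.23529411764704
[537.49546303 221.42489699 374.58893319] [[ 0.98  -0.191 -0.053]
 [-0.198 -0.944 -0.263]
 [ 0.     0.268 -0.963]]
```

View pics/wf.png

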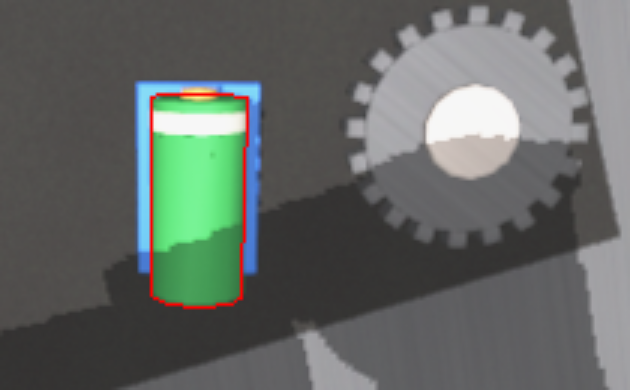

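```bash
python3 - <<'E'
from h import *; import pickle
c=pickle.load(open("pics/wrist_1.pkl","rb")); cam=Cam(c)
a=-.2016; X=np.array([np.cos(a),np.sin(a)]);Y=np.array([-np.sin(a),np.cos(a)]); p=np.array([525.4,158.1])
for n,px,z in (("gearc",(407,152),22),("gearL",(367,152),22),("orR",(266,60),33),("tin",(345,20),60),("gear low",(400,192),22)):
    q=cam.hit([px],z)[0][:2]-p; print(n,q@X,q@Y)
E
```

```text
gearc 94.18179814328735 21.21138501006301
gearL 53.031441858456226 21.1681175251608
orR -46.254826865417414 107.4204569882779
tin 24.126257414718236 134.89694980132464
gear low 89.92725568031905 -21.153816183524253
```

step_arm(
  commands=[
    [[0.083,0.298,-0.5],0],
    [[0,0,-1],0],
    [[0,0,-1],0],
    [[0,0,-1],0],
    [[0,0,0],0],
  ],
  gripper=-0.3,
  force=50,
)

```text
time_s: 2.8
eef_pos: [525.0, 167.5, 98.3]
ee_rot: [-0.446, -0.545, -0.449, 0.55]
force: [-0.8, 0.5, 0.3]
grip_width: 0.648
```

```bash
python3 shot.py 2 wrist
```

```text
(no output)
```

View pics/wrist_2.png

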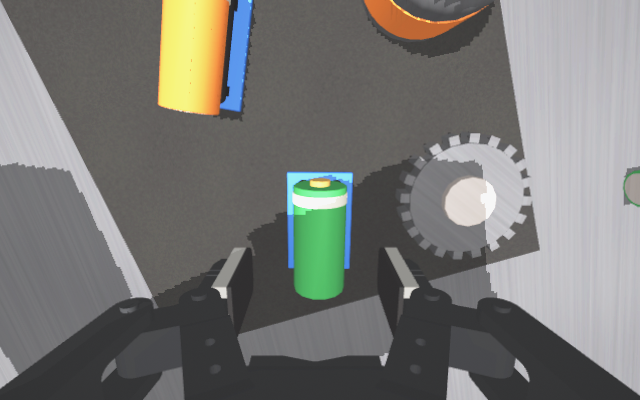

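step_arm(
  commands=[
    [[0.02,0,-0.6],0],
    [[0,0,-0.6],0],
    [[0,0,-0.4],0],
    [[0,0,-0.23],0],
    [[0,0,0],0],
  ],
)

```text
time_s: 3.35
eef_pos: [529.0, 168.5, 30.1]
ee_rot: [0.448, 0.547, 0.448, -0.547]
force: [-0.3, 0.1, -0.4]
grip_width: 0.648
```

```bash
python3 shot.py 3 wrist; python3 -c "
from rig import ctrl; s=ctrl.sense(); print(s['eef_pos'],s['force'])"
```

```text
[529.32249312 168.56612414  30.60960482] [0.28485932 0.19572538 0.03467389]
```

View pics/wrist_3.png

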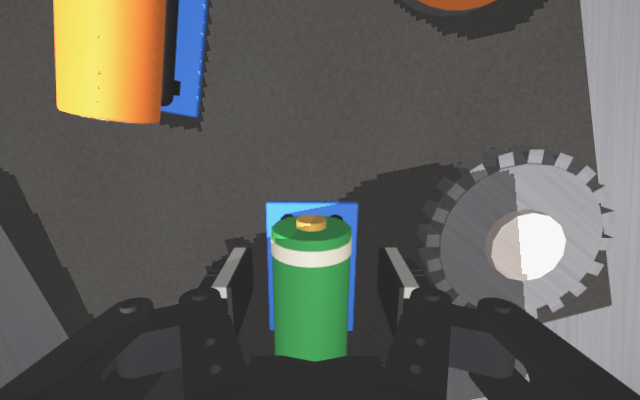

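step_arm(
  commands=[
    [[-0.04,0,-0.14],0],
    [[0,0,0],0],
    [[0,0,0],0],
  ],
)

```text
time_s: 3.7
eef_pos: [527.0, 168.8, 23.9]
ee_rot: [0.448, 0.547, 0.448, -0.547]
force: [0.2, -0.1, -0.5]
grip_width: 0.653
```

step_arm(
  commands=[
    [[0,0,0],0],
    [[0,0,0],0],
    [[0,0,0],0],
    [[0,0,0],0],
    [[0,0,0],0],
  ],
  gripper=1,
  force=50,
)

```text
time_s: 4.2
eef_pos: [527.3, 168.7, 24.0]
ee_rot: [0.448, 0.547, 0.448, -0.547]
force: [1.9, -0.6, 5.1]
grip_width: 0.36
```

step_arm(
  commands=[
    [[0,0,0],0],
    [[0,0,0.2],0],
    [[0,0,0.6],0],
    [[0,0,0.9],0],
    [[0,0,0.9],0],
  ],
)

```text
time_s: 4.7
eef_pos: [526.0, 168.7, 128.4]
ee_rot: [-0.448, -0.546, -0.449, 0.548]
force: [0.2, -0.2, 0.1]
grip_width: 0.36
```

step_arm(
  commands=[
    [[0,0,0.9],0],
    [[0,0,0.9],0],
    [[0,0,0.1],0],
    [[0,0,0],0],
  ],
)

```text
time_s: 5.1
eef_pos: [526.7, 168.7, 203.9]
ee_rot: [0.448, 0.547, 0.448, -0.547]
force: [-0.7, 0.1, -1.8]
grip_width: 0.354
```

```bash
python3 shot.py 4 wrist
```

```text
(no output)
```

View pics/wrist_4.png

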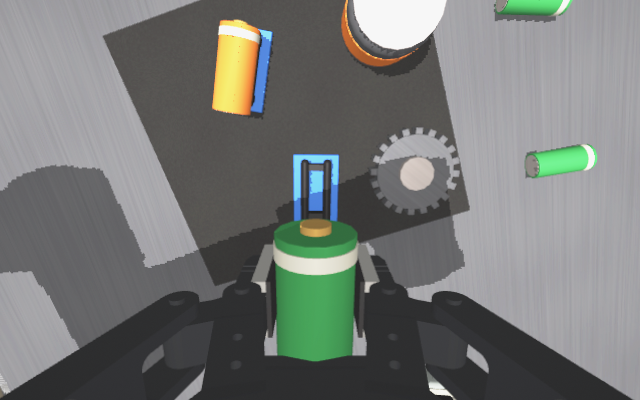

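```bash
cat > held.py <<'E'
from h import *; import pickle,sys
def held(tag,tcp,q,d,h,lat=0,pitch=0,save=None):
    c=pickle.load(open(f"pics/wrist_{tag}.pkl","rb")); cam=Cam(c); M=rot(q)
    X=M[:,1].copy(); X[2]=0; X/=np.linalg.norm(X)
    if X[0]<0: X=-X
    Y=np.array([-X[1],X[0],0]); Yp=Y*np.cos(pitch)+np.array([0,0,np.sin(pitch)]); Z=np.cross(X,Yp)
    C=np.array(tcp)+d*Y+h*np.array([0,0,1])+lat*X
    t=np.linspace(0,2*np.pi,60); v=cv2.resize(c["image"],None,fx=2,fy=2)
    for L,r in ((32,16),(32,6),(35,6),(-35,16)):
        P=C+L*Yp+r*(np.outer(np.cos(t),X)+np.outer(np.sin(t),Z)); p=cam.proj(P)
        cv2.polylines(v,[np.round(p*2+.5).astype(int)],True,(0,0,255)); print(L,p.min(0).round(1),p.max(0).round(1))
    cv2.imwrite(save,v[400:700,400:900])
E
python3 - <<'E'
from held import *; from rig import ctrl
s=ctrl.sense(); print(s["eef_pos"],s["force"])
held(4,s["eef_pos"],s["ee_rot"],-10.8,9,save="pics/h4.png")
E
```

```text
[526.23796109 168.66758804 202.61390917] [ 0.01744758 -0.69198519 -1.01551663]
32 [271.8 218. ] [354.8 246.8]
32 [297.8 225.6] [328.7 236.3]
35 [297.7 218.5] [328.8 228.7]
-35 [276.9 349.5] [350.1 405.1]
```

View pics/h4.png

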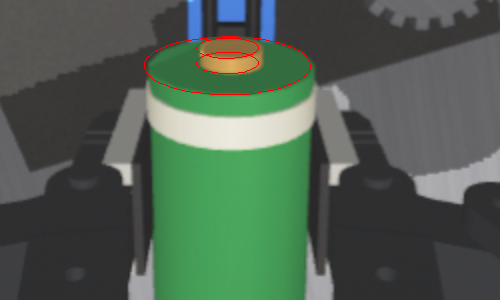

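step_arm(
  commands=[
    [[0.01,-0.4,0],-0.002],
    [[0.016,-0.8,0],-0.002],
    [[0.016,-0.9,0],-0.002],
    [[0.016,-0.9,0],-0.002],
    [[0.016,-0.9,0],-0.002],
  ],
)

```text
time_s: 5.65
eef_pos: [528.9, 10.6, 202.0]
ee_rot: [-0.438, -0.553, -0.44, 0.555]
force: [0.9, 1.3, -1.6]
grip_width: 0.359
```

step_arm(
  commands=[
    [[0.016,-0.9,0],-0.002],
    [[0.016,-0.9,0],-0.002],
    [[0.016,-0.9,0],-0.002],
    [[0.016,-0.9,0],-0.002],
    [[0.016,-0.9,0],-0.002],
  ],
)

```text
time_s: 6.15
eef_pos: [531.9, -169.3, 202.0]
ee_rot: [-0.429, -0.561, -0.431, 0.562]
force: [0.4, 0.4, -1.4]
grip_width: 0.359
```

step_arm(
  commands=[
    [[0.016,-0.9,0],-0.002],
    [[0.016,-0.9,0],-0.002],
    [[0.016,-0.9,0],-0.002],
    [[0.016,-0.86,0],-0.0012],
    [[0,0,0],0],
  ],
)

```text
time_s: 6.65
eef_pos: [533.8, -313.9, 201.2]
ee_rot: [-0.422, -0.566, -0.424, 0.567]
force: [0.6, 0.1, -0.0]
grip_width: 0.362
```

step_arm(
  commands=[
    [[0,0,0],0],
    [[0,0,0],0],
  ],
)

```text
time_s: 6.85
eef_pos: [535.2, -309.0, 202.7]
ee_rot: [-0.424, -0.566, -0.425, 0.566]
force: [0.2, 0.2, -1.2]
grip_width: 0.358
```

```bash
python3 shot.py 5 wrist; python3 -c "
from rig import ctrl; s=ctrl.sense(); print(s['eef_pos'],s['ee_rot'],s['force'])"
```

```text
[ 535.41886679 -308.7850759   203.09259424] [-0.42411231 -0.56544603 -0.42491395  0.56555077] [ 0.22572613  1.21096224 -0.88429625]
```

View pics/wrist_5.png

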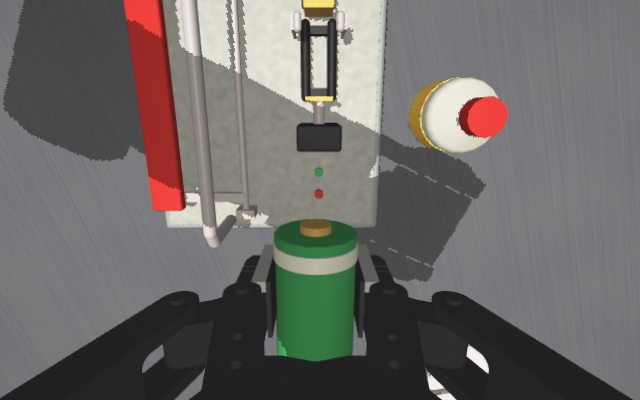

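```bash
cat > ov.py <<'E'
from h import *; import pickle,sys
def W(p,l):
    l=np.atleast_2d(l).astype(float); c,s=np.cos(p[2]),np.sin(p[2]); return np.c_[p[0]+c*l[:,0]-s*l[:,1],p[1]+s*l[:,0]+c*l[:,1],l[:,2]]
def box(x0,x1,y0,y1,z): return [(x0,y0,z),(x1,y0,z),(x1,y1,z),(x0,y1,z)]
def overlay(cn,tag,T,out,crop,f):
    c=pickle.load(open(f"pics/{cn}_{tag}.pkl","rb")); cam=Cam(c); v=cv2.resize(c["image"],None,fx=f,fy=f,interpolation=cv2.INTER_CUBIC)
    for b,col in ((box(-100,100,-145,145,30),(0,0,255)),(box(28,62,-67,-47,76),(255,0,255)),(box(35,55,-27,-27,73),(255,0,0)),(box(34,56,35,41,58),(255,255,0)),(box(-98,-72,-120,120,54),(0,255,0)),([(-37,-135,98),(-37,135,98)],(0,255,255)),(box(20,70,83,133,66),(255,0,255)),(box(32.5,57.5,20,28,65),(0,128,255))):
        p=cam.proj(W(T,b)); cv2.polylines(v,[np.round((p+.5)*f-.5).astype(int)],True,col)
    x0,y0,x1,y1=[int(k*f) for k in crop]; cv2.imwrite(out,v[y0:y1,x0:x1])
if __name__=="__main__":
    overlay("wrist",5,np.load("T.npy"),"pics/o5.png",(100,0,420,270),2.4)
E
python3 ov.py
```

```text
(no output)
```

View pics/o5.png

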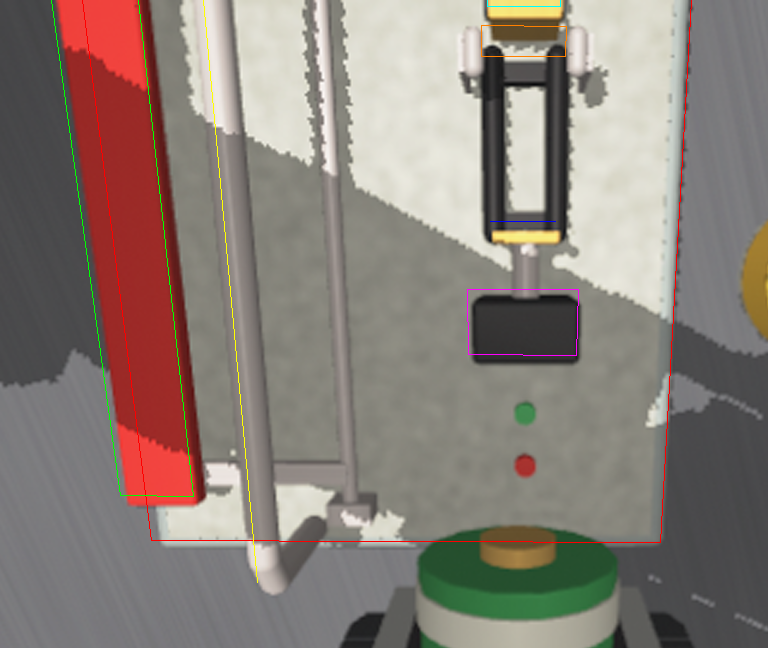

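```bash
cat > fit5.py <<'E'
from ov import *
from scipy.optimize import least_squares
cam=Cam(pickle.load(open("pics/wrist_5.pkl","rb")))
o=[((660,545),(100,-145,30)),((473,297),(28,-47,76)),((578,297),(62,-47,76)),((578,361),(62,-67,76)),((473,361),(28,-67,76)),
((491,231),(35,-27,73)),((561,231),(55,-27,73)),((484,1),(34,41,58)),((563,1),(56,41,58)) ,((484,19),(34,35,58)),((563,19),(56,35,58)),((688,30),(100,None,30)),((677,240),(100,None,30))]
T=np.load("T.npy")
def res(p):
    r=[]
    for (u,v),l in o:
        q=np.array([100+(u+.5)/2.4-.5,(v+.5)/2.4-.5])
        if l[1] is None:
            w=cam.hit([q],30)[0]; c,s=np.cos(p[2]),np.sin(p[2]); r.append(1.3*(c*(w[0]-p[0])+s*(w[1]-p[1])-100)); r.append(0)
        else: r+=list(cam.proj(W(p,l))[0]-q)
    return np.array(r)
b=least_squares(res,T,loss="soft_l1"); print(T,b.x,b.cost); print(res(b.x).reshape(-1,2).round(1)); np.save("T5.npy",b.x)
overlay("wrist",5,b.x,"pics/o5b.png",(100,0,420,270),2.4)
print(W(b.x,[(45,0,56),(-85,0,55)]))
E
python3 fit5.py
```

```text
[ 5.23658410e+02 -1.95483954e+02 -2.87374140e-01] [ 5.23109110e+02 -1.98765426e+02 -2.80540857e-01] 11.857993798196194
[[ 1.2  1.2]
 [-1.4  0.9]
 [ 0.7  0.7]
 [ 0.2  1.2]
 [-1.   1.3]
 [ 0.3  0.1]
 [-1.6  0.1]
 [ 1.4 -2.6]
 [-1.  -2.7]
 [ 1.5 -0.7]
 [-1.1 -0.8]
 [-0.1  0. ]
 [-0.4  0. ]]
[[ 566.34987252 -211.2248186    56.        ]
 [ 441.43211478 -175.23101635   55.        ]]
```

View pics/o5b.png

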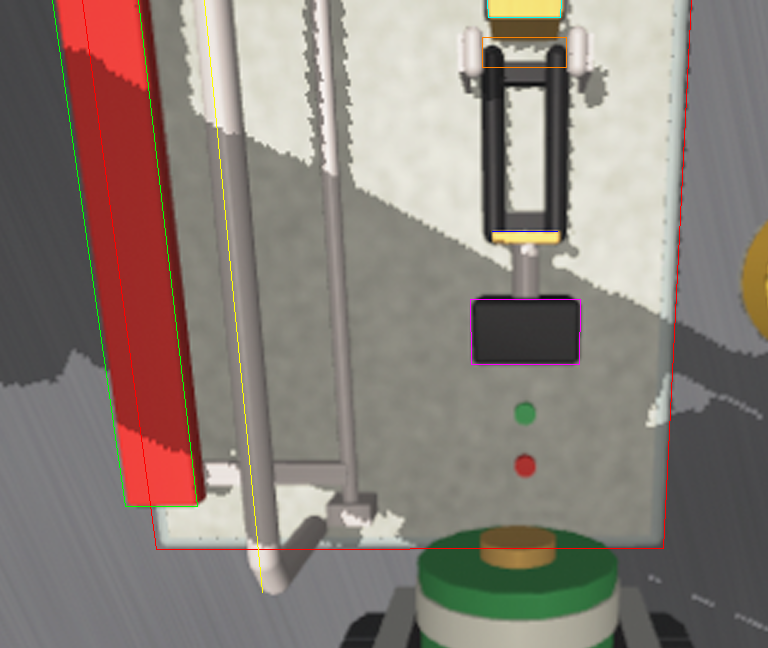

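I see the grip is too far toward the nub: the fingertips would hit the clip beads while I push the spring back. I'll put the cell back in its holder and regrip it at its middle and higher up.

step_arm(
  commands=[
    [[-0.01,0.4,0],0.002],
    [[-0.016,0.8,0],0.002],
    [[-0.016,0.9,0],0.002],
    [[-0.016,0.9,0],0.002],
    [[-0.016,0.9,0],0.002],
  ],
)

```text
time_s: 7.4
eef_pos: [532.1, -150.6, 203.7]
ee_rot: [0.434, 0.559, 0.434, -0.558]
force: [0.4, -0.2, 0.2]
grip_width: 0.361
```

step_arm(
  commands=[
    [[-0.016,0.9,0],0.002],
    [[-0.016,0.9,0],0.002],
    [[-0.016,0.9,0],0.002],
    [[-0.016,0.9,0],0.002],
    [[-0.016,0.9,0],0.002],
  ],
)

```text
time_s: 7.9
eef_pos: [528.3, 29.2, 203.7]
ee_rot: [0.442, 0.552, 0.442, -0.552]
force: [-0.5, 0.2, -1.1]
grip_width: 0.359
```

step_arm(
  commands=[
    [[-0.016,0.9,0],0.002],
    [[-0.016,0.9,0],0.002],
    [[-0.016,0.9,0],0.002],
    [[-0.012,0.56,0],0.0012],
    [[0,0.3,0],0],
  ],
)

```text
time_s: 8.4
eef_pos: [525.6, 171.5, 203.6]
ee_rot: [0.449, 0.546, 0.449, -0.546]
force: [0.7, -0.5, -0.5]
grip_width: 0.357
```

step_arm(
  commands=[
    [[0,0,-0.4],0],
    [[0,0,-0.9],0],
    [[0,0,-0.9],0],
    [[0,0,-0.8],0],
    [[0,0,0],0],
  ],
)

```text
time_s: 8.9
eef_pos: [524.3, 168.5, 80.1]
ee_rot: [-0.447, -0.545, -0.45, 0.549]
force: [-1.0, -0.6, -0.5]
grip_width: 0.36
```

step_arm(
  commands=[
    [[0,0,0],0],
    [[0,0,0],0],
  ],
)

```text
time_s: 9.1
eef_pos: [527.9, 168.9, 85.6]
ee_rot: [0.449, 0.548, 0.447, -0.546]
force: [0.2, -0.1, -0.4]
grip_width: 0.358
```

```bash
python3 shot.py 6 wrist; python3 -c "
from rig import ctrl; s=ctrl.sense(); print(s['eef_pos'],s['ee_rot'],s['force'])"
```

```text
[527.91097698 168.86935766  85.50714012] [ 0.44874704  0.54803941  0.4473843  -0.54600932] [-0.13165303 -0.37869099 -1.29828597]
```

View pics/wrist_6.png

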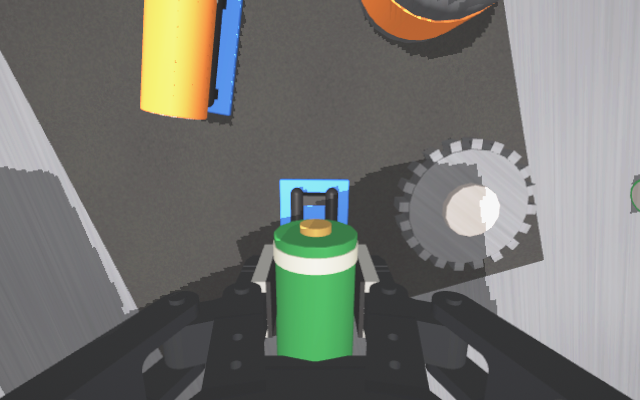

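step_arm(
  commands=[
    [[-0.01,0,-0.4],0],
    [[0,0,-0.5],0],
    [[0,0,-0.3],0],
    [[0,0,-0.2],0],
    [[0,0,0],0],
  ],
)

```text
time_s: 9.65
eef_pos: [526.5, 168.7, 27.2]
ee_rot: [-0.448, -0.547, -0.448, 0.547]
force: [-0.1, 0.6, -0.0]
grip_width: 0.356
```

step_arm(
  commands=[
    [[0,0,-0.1],0],
    [[0,0,0],0],
    [[0,0,0],0],
  ],
)

```text
time_s: 9.95
eef_pos: [527.2, 168.8, 24.1]
ee_rot: [0.448, 0.548, 0.448, -0.547]
force: [2.3, -0.1, 0.4]
grip_width: 0.355
```

step_arm(
  commands=[
    [[0,0,0],0],
    [[0,0,0],0],
    [[0,0,0],0],
    [[0,0,0.27],0],
    [[-0.043,-0.208,0],0],
  ],
  gripper=-0.3,
)

```text
time_s: 10.45
eef_pos: [525.7, 160.7, 35.8]
ee_rot: [0.449, 0.548, 0.448, -0.546]
force: [0.7, 0.8, -0.2]
grip_width: 0.65
```

step_arm(
  commands=[
    [[0,0,0],0],
    [[0,0,0],0],
    [[0,0,0],0],
  ],
)

```text
time_s: 10.75
eef_pos: [524.8, 160.3, 34.2]
ee_rot: [-0.448, -0.547, -0.448, 0.547]
force: [0.1, 0.2, -0.2]
grip_width: 0.651
```

```bash
python3 shot.py 7 wrist side; python3 -c "
from rig import ctrl; s=ctrl.sense(); print(s['eef_pos'],s['ee_rot'],s['force'])
from held import *
held(7,s['eef_pos'],s['ee_rot'],-3,33-s['eef_pos'][2],save='pics/h7.png')
im=cv2.imread('pics/side_7.png')[200:340,260:400]; cv2.imwrite('pics/s7.png',cv2.resize(im,None,fx=4,fy=4))"
```

```text
[524.82064093 160.44632402  34.15604351] [-0.44798855 -0.54697949 -0.448094    0.54711193] [ 0.1699906  -0.34369767  0.08525345]
32 [274.7 194.8] [353.8 216.4]
32 [299.5 200.6] [329.  208.6]
35 [299.4 193.7] [329.1 201.2]
-35 [279.3 323.8] [349.4 371. ]
```

View pics/h7.png

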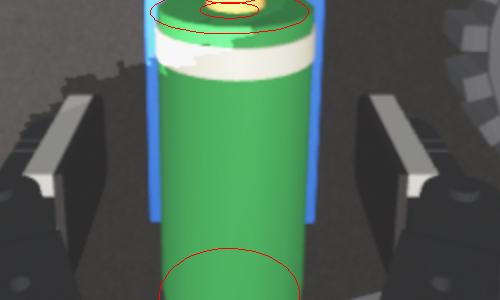

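View pics/s7.png

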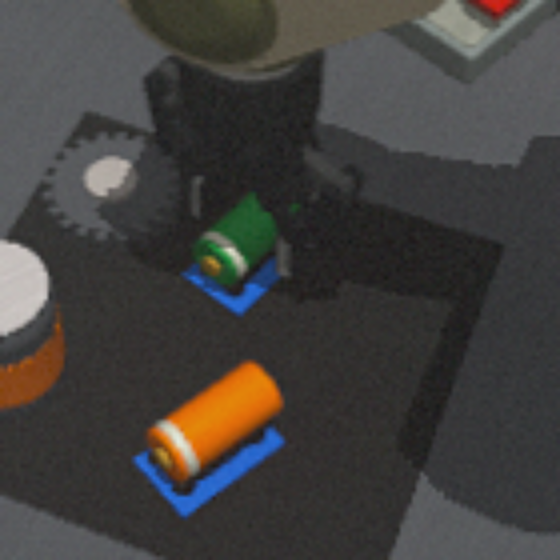

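step_arm(
  commands=[
    [[0.02,0,0.03],0],
    [[0,0,0],0],
    [[0,0,0],0],
    [[0,0,0],0],
    [[0,0,0],0],
  ],
  gripper=1,
  force=60,
)

```text
time_s: 11.35
eef_pos: [525.7, 160.5, 36.0]
ee_rot: [0.448, 0.547, 0.448, -0.547]
force: [-3.1, -0.2, 5.0]
grip_width: 0.353
```

step_arm(
  commands=[
    [[0,0,0],0],
    [[0,0,0.2],0],
    [[0,0,0.6],0],
    [[0,0,0.9],0],
    [[0,0,0.9],0],
  ],
)

```text
time_s: 11.85
eef_pos: [525.4, 160.4, 140.8]
ee_rot: [-0.448, -0.547, -0.448, 0.547]
force: [1.7, 0.8, -1.3]
grip_width: 0.351
```

step_arm(
  commands=[
    [[0,0,0.9],0],
    [[0,0,0.6],0],
    [[0,0,0],0],
    [[0,0,0],0],
  ],
)

```text
time_s: 12.25
eef_pos: [525.4, 160.4, 199.2]
ee_rot: [-0.448, -0.547, -0.448, 0.547]
force: [-0.3, -0.3, -1.6]
grip_width: 0.349
```

```bash
python3 shot.py 8 wrist; python3 -c "
from rig import ctrl; s=ctrl.sense(); print(s['eef_pos'],s['ee_rot'],s['force'])
from held import *
held(8,s['eef_pos'],s['ee_rot'],-4,-2,save='pics/h8.png')"
```

```text
[525.12777415 160.34755363 198.34697381] [-0.44764112 -0.54644769 -0.44843006  0.5476521 ] [-0.64798772 -0.22060421 -1.58819941]
32 [274.7 196.5] [352.7 218.2]
32 [299.1 202.3] [328.2 210.3]
35 [299.  195.5] [328.3 203. ]
-35 [279.2 323.9] [348.4 370.5]
```

View pics/h8.png

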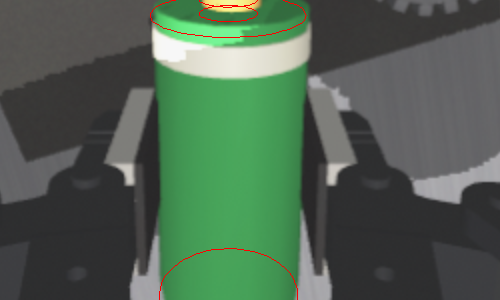

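View pics/wrist_8.png

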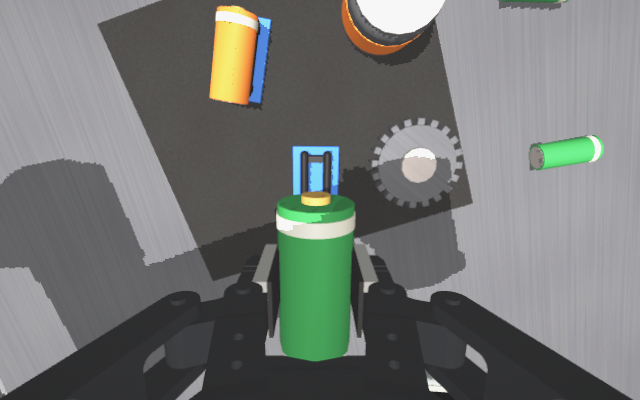

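step_arm(
  commands=[
    [[0.094,-0.38,0],-0.0022],
    [[0.094,-0.85,0],-0.0022],
    [[0.094,-0.85,0],-0.0022],
    [[0.094,-0.85,0],-0.0022],
    [[0.094,-0.85,0],-0.0022],
  ],
)

```text
time_s: 12.8
eef_pos: [544.1, 7.0, 198.3]
ee_rot: [-0.438, -0.554, -0.439, 0.555]
force: [0.5, -0.4, -0.4]
grip_width: 0.349
```

step_arm(
  commands=[
    [[0.094,-0.85,0],-0.0022],
    [[0.094,-0.85,0],-0.0022],
    [[0.094,-0.85,0],-0.0022],
    [[0.094,-0.85,0],-0.0022],
    [[0.094,-0.85,-0.5],-0.0022],
  ],
)

```text
time_s: 13.3
eef_pos: [563.7, -163.5, 180.3]
ee_rot: [0.43, 0.563, 0.428, -0.562]
force: [0.5, 0.4, -1.1]
grip_width: 0.345
```

step_arm(
  commands=[
    [[0.094,-0.6,-0.6],-0.0022],
    [[0.094,-0.25,-0.6],-0.0022],
    [[0,0,0],0],
    [[0,0,0],0],
    [[0,0,0],0],
  ],
)

```text
time_s: 13.8
eef_pos: [571.1, -194.5, 132.7]
ee_rot: [0.426, 0.565, 0.425, -0.565]
force: [0.0, 0.8, -0.4]
grip_width: 0.348
```

```bash
cat > where.py <<'E'
from h import *; from rig import ctrl
s=ctrl.sense(); M=rot(s["ee_rot"]); y=M[:,1] if M[0,1]>0 else -M[:,1]
T5=np.load("T5.npy"); T=np.load("T.npy"); e=s["eef_pos"]
print("t",s["time_s"],"tcp",e.round(2),"yaw",np.arctan2(y[1],y[0]).round(4),"F",s["force"].round(2),"grip",round(s["grip_width"],3))
for n,t in (("T5",T5),("T",T)):
    c,q=np.cos(t[2]),np.sin(t[2]); d=e[:2]-t[:2]; print(n,"TCP local",np.round([c*d[0]+q*d[1],-q*d[0]+c*d[1]],2))
E
python3 where.py; python3 shot.py 9 wrist scene side; python3 - <<'E'
from ov import *
T=np.load("T5.npy")
overlay("wrist",9,T,"pics/o9.png",(160,0,480,250),2.4)
overlay("scene",9,np.load("T.npy"),"pics/o9s.png",(170,90,330,230),5)
E
```

```text
t 13.8 tcp [ 571.09 -194.5   132.71] yaw -0.2805 F [ 0.01  0.78 -0.35] grip 0.348
T5 TCP local [44.93 17.39]
T TCP local [45.21 14.39]
```

View pics/o9.png

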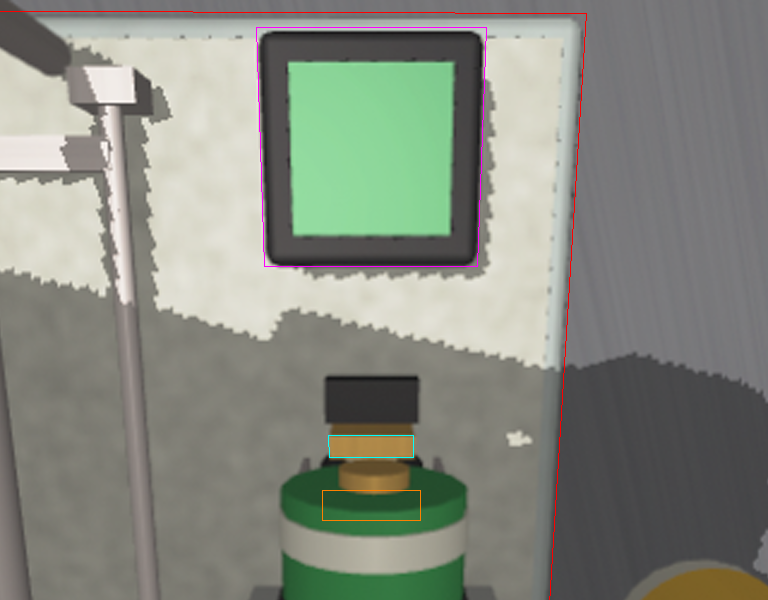

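View pics/o9s.png

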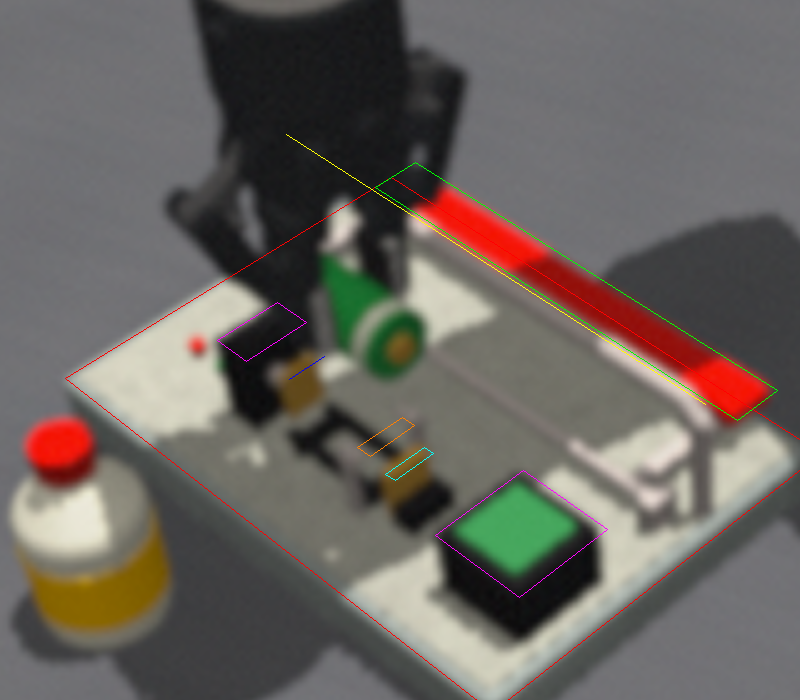

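step_arm(
  commands=[
    [[0,0,-0.4],0],
    [[0,0,-0.5],0],
    [[0,0,-0.35],0],
    [[0,0,0],0],
    [[0,0,0],0],
  ],
)

```text
time_s: 14.45
eef_pos: [571.1, -194.8, 82.2]
ee_rot: [0.425, 0.565, 0.425, -0.565]
force: [-0.3, 0.5, -0.5]
grip_width: 0.345
```

```bash
python3 where.py; python3 shot.py 10 wrist side scene; python3 - <<'E'
import cv2
a=cv2.imread("pics/scene_10.png")[105:205,190:300]; b=cv2.imread("pics/side_10.png")[110:210,310:440]
cv2.imwrite("pics/s10.png",cv2.resize(a,None,fx=6,fy=6,interpolation=2)); cv2.imwrite("pics/d10.png",cv2.resize(b,None,fx=5,fy=5,interpolation=2))
E
```

```text
t 14.45 tcp [ 571.08 -194.83   82.17] yaw -0.2811 F [-0.27  0.5  -0.54] grip 0.345
T5 TCP local [45.01 17.07]
T TCP local [45.29 14.07]
```

View pics/s10.png

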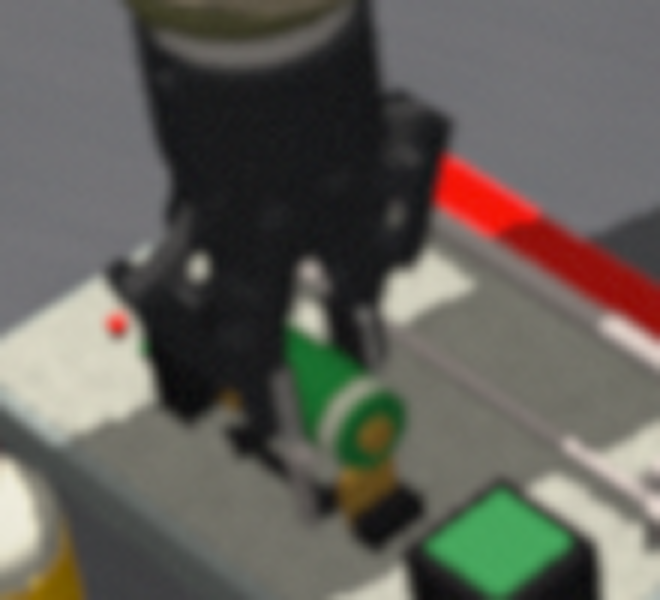

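View pics/d10.png

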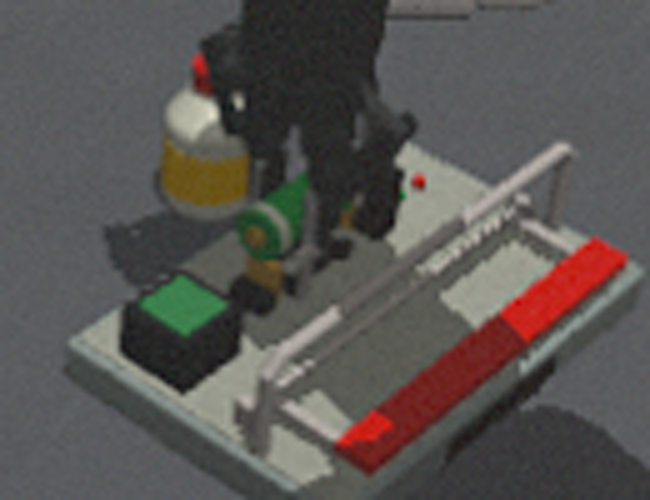

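View pics/wrist_10.png

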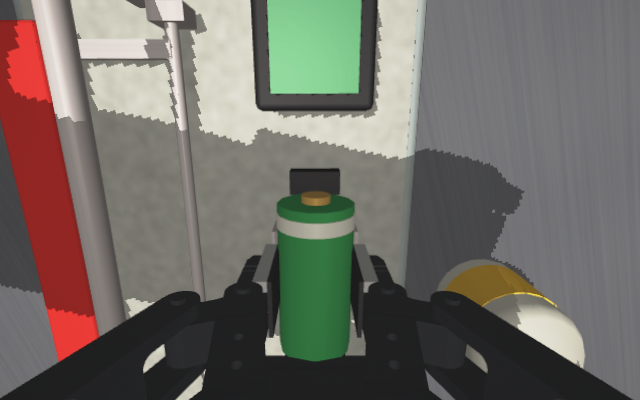

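step_arm(
  commands=[
    [[-0.021,-0.072,0],0],
    [[-0.021,-0.072,0],0],
    [[0,0,0],0],
  ],
)

```text
time_s: 14.9
eef_pos: [569.0, -201.1, 81.7]
ee_rot: [0.425, 0.565, 0.425, -0.565]
force: [-0.7, 0.5, -1.1]
grip_width: 0.351
```

step_arm(
  commands=[
    [[-0.014,-0.048,0],0],
    [[0,0,0],0],
  ],
)

```text
time_s: 15.1
eef_pos: [568.6, -202.4, 81.5]
ee_rot: [0.425, 0.565, 0.425, -0.565]
force: [0.8, 2.0, -0.8]
grip_width: 0.343
```

step_arm(
  commands=[
    [[-0.014,-0.048,0],0],
    [[0,0,0],0],
  ],
)

```text
time_s: 15.3
eef_pos: [568.0, -204.4, 81.5]
ee_rot: [0.425, 0.565, 0.425, -0.565]
force: [0.4, 2.4, 0.3]
grip_width: 0.35
```

step_arm(
  commands=[
    [[-0.014,-0.048,0],0],
    [[0,0,0],0],
  ],
)

```text
time_s: 15.5
eef_pos: [567.5, -206.3, 81.5]
ee_rot: [0.425, 0.565, 0.425, -0.565]
force: [2.3, 3.3, 0.1]
grip_width: 0.35
```

```bash
python3 where.py
```

```text
t 15.5 tcp [ 567.47 -206.28   81.5 ] yaw -0.2813 F [2.33 3.35 0.08] grip 0.35
T5 TCP local [44.7   5.06]
T TCP local [45.07  2.06]
```

step_arm(
  commands=[
    [[-0.014,-0.048,0],0],
    [[-0.014,-0.048,0],0],
    [[0,0,0],0],
    [[0,0,0],0],
  ],
)

```text
time_s: 15.9
eef_pos: [566.4, -210.0, 81.5]
ee_rot: [0.425, 0.565, 0.425, -0.565]
force: [1.1, 5.0, 0.1]
grip_width: 0.345
```

step_arm(
  commands=[
    [[-0.01,-0.036,0],0],
    [[0,0,0],0],
    [[0,0,0],0],
  ],
)

```text
time_s: 16.2
eef_pos: [566.0, -211.3, 81.5]
ee_rot: [0.425, 0.565, 0.425, -0.565]
force: [2.2, 4.8, -0.1]
grip_width: 0.347
```

```bash
python3 where.py;python3 where.py; python3 shot.py 11 wrist; python3 where.py
```

```text
t 16.2 tcp [ 566.   -211.33   81.51] yaw -0.2813 F [ 2.22  4.83 -0.14] grip 0.347
T5 TCP local [44.69 -0.2 ]
T TCP local [45.09 -3.2 ]
t 16.2 tcp [ 566.   -211.33   81.51] yaw -0.2813 F [ 2.22  4.83 -0.14] grip 0.347
T5 TCP local [44.69 -0.2 ]
T TCP local [45.09 -3.2 ]
t 16.25 tcp [ 566.   -211.32   81.52] yaw -0.2812 F [2.55 5.5  0.15] grip 0.352
T5 TCP local [44.69 -0.19]
T TCP local [45.1  -3.18]
```

View pics/wrist_11.png

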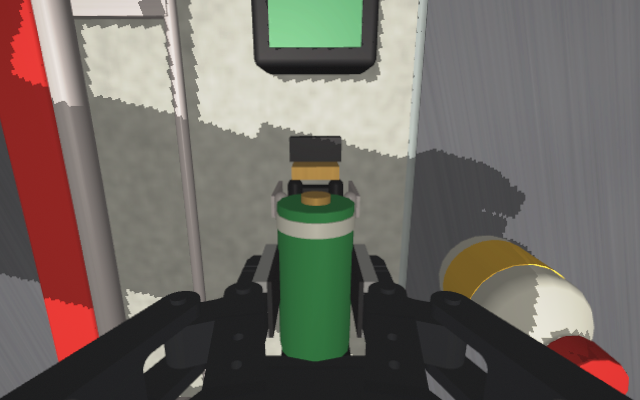

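step_arm(
  commands=[
    [[-0.007,-0.024,-0.08],0],
    [[0,0,-0.08],0],
    [[0,0,0],0],
  ],
)

```text
time_s: 16.55
eef_pos: [565.8, -212.3, 75.2]
ee_rot: [0.425, 0.565, 0.425, -0.565]
force: [1.9, 4.4, 0.3]
grip_width: 0.35
```

step_arm(
  commands=[
    [[0,0,-0.08],0],
    [[0,0,-0.08],0],
    [[0,0,0],0],
  ],
)

```text
time_s: 16.85
eef_pos: [565.7, -212.3, 68.5]
ee_rot: [0.425, 0.565, 0.425, -0.565]
force: [2.1, 4.7, -1.2]
grip_width: 0.352
```

step_arm(
  commands=[
    [[0,0,-0.08],0],
    [[0,0,-0.05],0],
    [[0,0,0],0],
  ],
)

```text
time_s: 17.15
eef_pos: [565.5, -212.1, 63.0]
ee_rot: [0.425, 0.565, 0.425, -0.565]
force: [2.3, 5.0, -3.5]
grip_width: 0.352
```

```bash
python3 where.py; python3 shot.py 12 wrist side;  python3 - <<'E'
import cv2
b=cv2.imread("pics/side_12.png")[110:210,310:440]
cv2.imwrite("pics/d12.png",cv2.resize(b,None,fx=5,fy=5,interpolation=2))
E
```

```text
t 17.15 tcp [ 565.52 -212.14   62.96] yaw -0.2811 F [ 2.3   5.04 -3.49] grip 0.352
T5 TCP local [44.46 -1.11]
T TCP local [44.87 -4.1 ]
```

View pics/wrist_12.png

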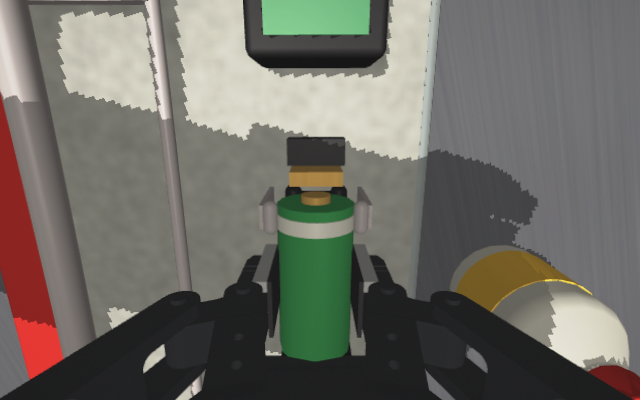

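View pics/d12.png

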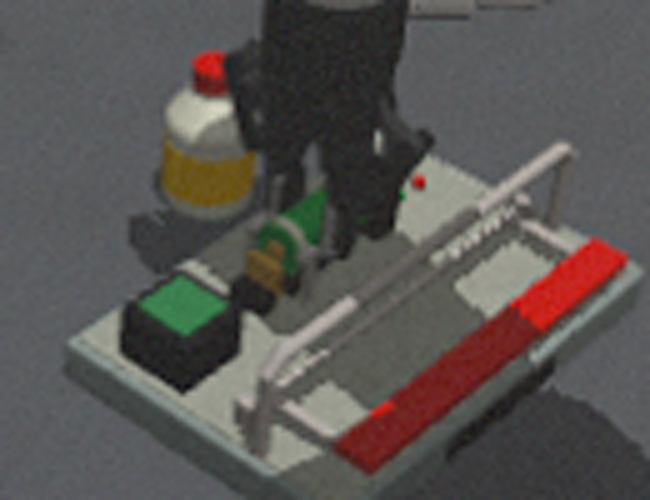

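step_arm(
  commands=[
    [[0,0,-0.06],0],
    [[0,0,-0.04],0],
    [[0,0,0],0],
  ],
)

```text
time_s: 17.55
eef_pos: [565.7, -212.2, 59.1]
ee_rot: [0.425, 0.565, 0.425, -0.565]
force: [3.1, 4.7, -2.1]
grip_width: 0.354
```

step_arm(
  commands=[
    [[0,0,-0.025],0],
    [[0,0,0],0],
  ],
)

```text
time_s: 17.75
eef_pos: [565.8, -212.2, 59.0]
ee_rot: [0.425, 0.565, 0.425, -0.565]
force: [0.6, 6.3, 4.0]
grip_width: 0.352
```

```bash
python3 where.py
```

```text
t 17.75 tcp [ 565.85 -212.23   59.03] yaw -0.2809 F [0.63 6.25 3.98] grip 0.352
T5 TCP local [44.79 -1.1 ]
T TCP local [45.2 -4.1]
```

step_arm(
  commands=[
    [[0,0,0],0],
    [[0,0,0],0],
    [[0,0,0],0],
    [[0,0,0],0],
    [[0,0,0],0],
  ],
  gripper=-0.2,
)

```text
time_s: 18.25
eef_pos: [565.6, -212.7, 58.5]
ee_rot: [-0.425, -0.565, -0.425, 0.565]
force: [-0.1, 0.0, -0.4]
grip_width: 0.601
```

step_arm(
  commands=[
    [[0,0,0.4],0],
    [[0,0,0.8],0],
    [[0,0,0.8],0],
    [[0,0,0],0],
    [[0,0,0],0],
  ],
)

```text
time_s: 18.75
eef_pos: [565.7, -212.6, 138.7]
ee_rot: [0.425, 0.565, 0.425, -0.565]
force: [0.3, -0.3, -0.6]
grip_width: 0.599
```

```bash
python3 where.py; python3 shot.py 13 wrist side scene;  python3 - <<'E'
import cv2
b=cv2.imread("pics/side_13.png")[110:210,310:440]
cv2.imwrite("pics/d13.png",cv2.resize(b,None,fx=5,fy=5,interpolation=2))
b=cv2.imread("pics/scene_13.png")[110:210,180:310]
cv2.imwrite("pics/s13.png",cv2.resize(b,None,fx=5,fy=5,interpolation=2))
E
```

```text
t 18.75 tcp [ 565.68 -212.63  138.72] yaw -0.2813 F [ 0.28 -0.28 -0.64] grip 0.599
T5 TCP local [44.74 -1.54]
T TCP local [45.16 -4.54]
```

View pics/wrist_13.png

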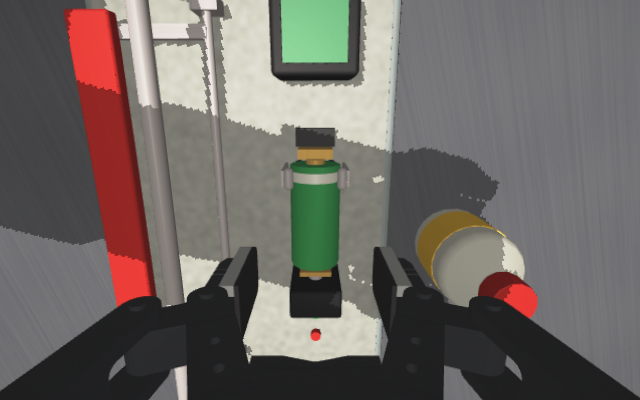

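View pics/d13.png

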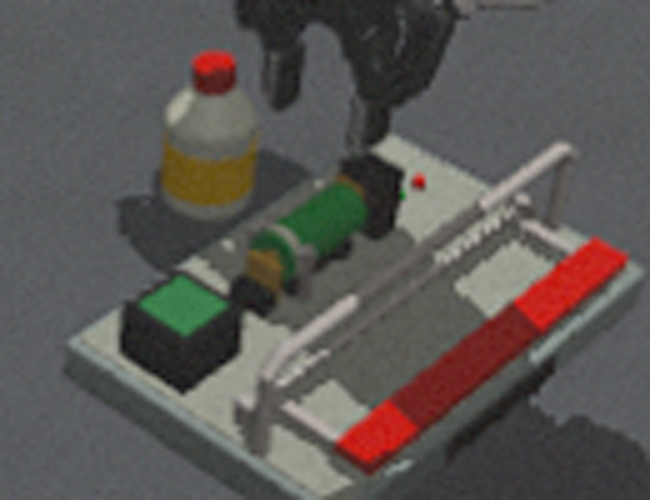

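View pics/s13.png

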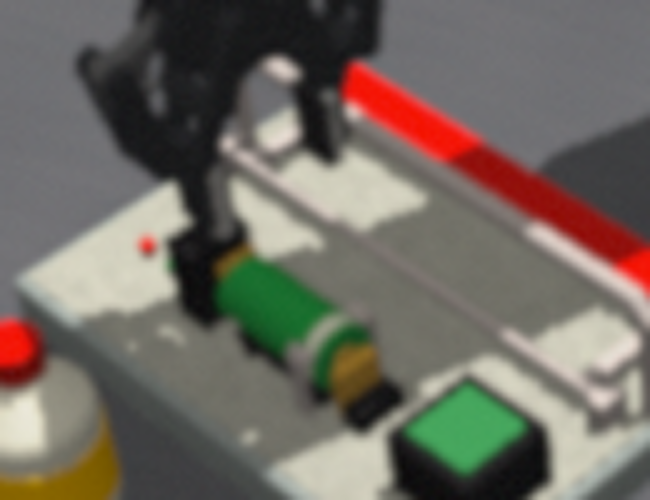

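```bash
python3 - <<'E'
from ov import *
T=np.load("T5.npy")
def loc(w): 
    c,s=np.cos(T[2]),np.sin(T[2]); d=w[:2]-T[:2]; return np.round([c*d[0]+s*d[1],-s*d[0]+c*d[1]],1)
a=Cam(pickle.load(open("pics/wrist_5.pkl","rb"))); b=Cam(pickle.load(open("pics/wrist_13.pkl","rb")))
for q in ((128,505),(198,503)): print(loc(a.hit([(100+q[0]/2.4,q[1]/2.4)],54)[0]))
for q in ((68,11),(114,10)): print(loc(b.hit([q],54)[0]))
overlay("wrist",13,T,"pics/o13.png",(50,0,450,320),2)
from rig import ctrl; print(ctrl.sense()["joints"])
E
```

```text
[ -96.5 -119.8]
[ -71.5 -119.2]
[-94.3 117.8]
[-68.5 118.6]
[-5.53189129e-01  5.78912423e-01  1.38179002e+00 -3.59687229e-05
  1.18314907e+00 -2.71842656e-01]
```

View pics/o13.png

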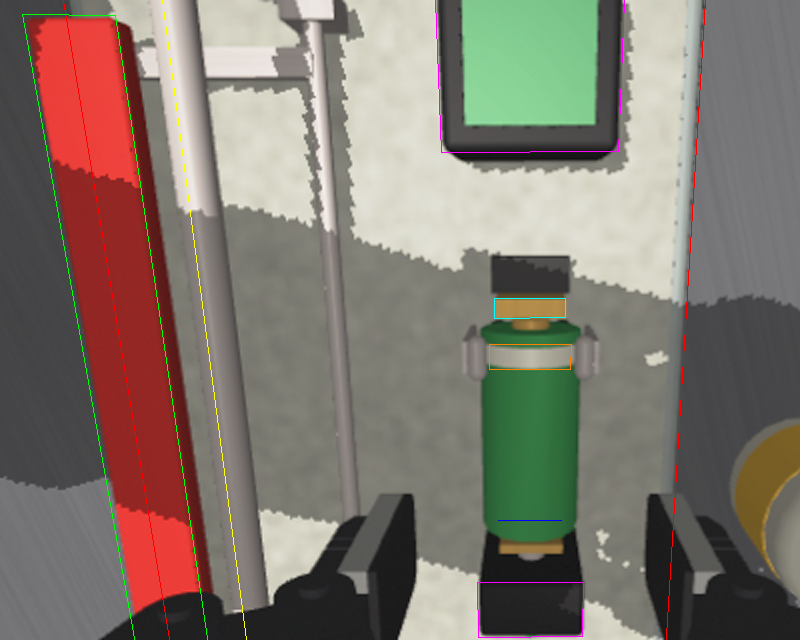

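step_arm(
  commands=[
    [[-0.28,0.087,0.2],0.0455],
    [[-0.28,0.087,0],0.0455],
    [[-0.28,0.087,0],0.0455],
    [[-0.28,0.087,0],0.0455],
    [[-0.28,0.087,0],0.0455],
  ],
  gripper=1,
  force=40,
)

```text
time_s: 19.4
eef_pos: [508.8, -194.8, 145.5]
ee_rot: [0.596, 0.379, 0.598, -0.379]
force: [-0.3, 0.1, 0.7]
grip_width: -0.002
```

step_arm(
  commands=[
    [[-0.28,0.087,0],0.0455],
    [[-0.28,0.087,0],0.0455],
    [[-0.28,0.087,0],0.0455],
    [[-0.28,0.087,0],0.0455],
    [[-0.28,0.087,0],0.0455],
  ],
)

```text
time_s: 19.9
eef_pos: [452.8, -177.4, 145.6]
ee_rot: [0.691, 0.147, 0.692, -0.146]
force: [0.1, 1.0, 0.1]
grip_width: -0.003
```

step_arm(
  commands=[
    [[-0.28,0.087,0],0.045],
    [[0,0,0],0],
    [[0,0,0],0],
    [[0,0,0],0],
  ],
)

```text
time_s: 20.3
eef_pos: [442.8, -174.5, 146.3]
ee_rot: [0.7, 0.1, 0.7, -0.1]
force: [0.1, 1.2, 0.3]
grip_width: -0.0
```

```bash
python3 where.py; python3 shot.py 14 wrist side
```

```text
t 20.3 tcp [ 442.83 -174.46  146.29] yaw 1.2867 F [0.08 1.17 0.25] grip -0.0
T5 TCP local [-83.87   1.13]
T TCP local [-83.47  -2.75]
```

View pics/wrist_14.png

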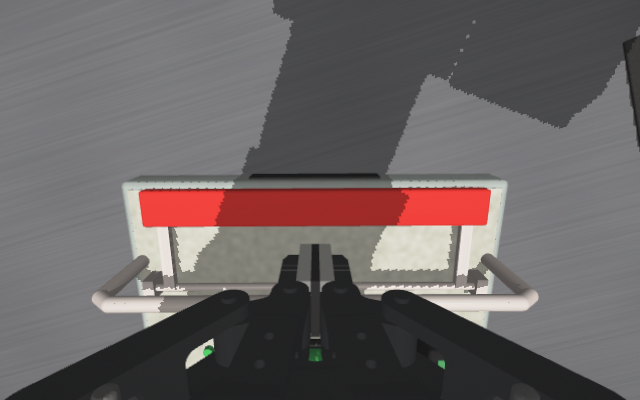

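View pics/side_14.png

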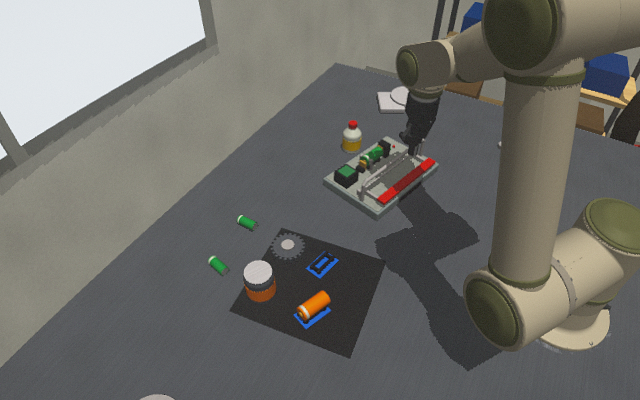

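```bash
python3 - <<'E'
from ov import *
T=np.load("T5.npy")
def loc(w): 
    c,s=np.cos(T[2]),np.sin(T[2]); d=w[:2]-T[:2]; return np.round([c*d[0]+s*d[1],-s*d[0]+c*d[1]],1)
b=Cam(pickle.load(open("pics/wrist_14.pkl","rb")))
for q in ((140,191),(141,226),(489,188),(488,224),(314,190),(314,225)): print(loc(b.hit([q],54)[0]))
print(b.proj([[442.83,-174.46,146.3-11],[442.83,-174.46,54]]))
E
```

```text
[ -97.8 -117.9]
[ -72.8 -120.7]
[-99.  117.4]
[-73.4 120.1]
[-98.1  -0.4]
[-73.1  -0.5]
[[316.91519014 261.13761258]
 [316.28649775 210.11995756]]
```

step_arm(
  commands=[
    [[-0.03,-0.018,-0.4],0],
    [[0,0,-0.6],0],
    [[0,0,-0.5],0],
    [[0,0,-0.28],0],
    [[0,0,0],0],
  ],
)

```text
time_s: 20.9
eef_pos: [440.9, -174.7, 74.2]
ee_rot: [0.699, 0.1, 0.701, -0.099]
force: [0.2, -0.2, 0.4]
grip_width: -0.002
```

```bash
python3 where.py; python3 shot.py 15 wrist
```

```text
t 20.9 tcp [ 440.87 -174.68   74.24] yaw 1.2889 F [ 0.2  -0.16  0.37] grip -0.002
T5 TCP local [-85.7    0.37]
T TCP local [-85.29  -3.52]
```

View pics/wrist_15.png

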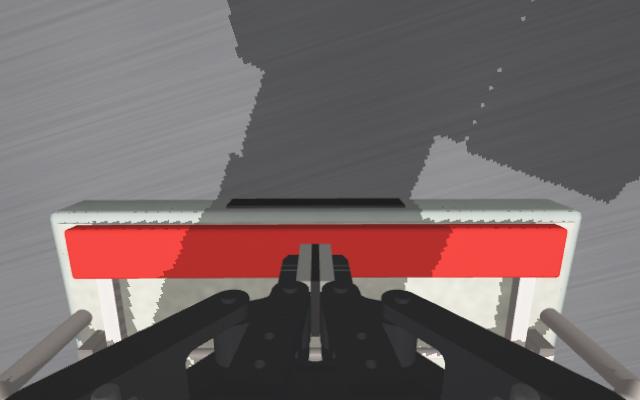

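step_arm(
  commands=[
    [[0,0,-0.08],0],
    [[0,0,-0.08],0],
    [[0,0,-0.08],0],
    [[0,0,0],0],
  ],
)

```text
time_s: 21.35
eef_pos: [441.2, -175.0, 65.5]
ee_rot: [0.7, 0.099, 0.7, -0.099]
force: [0.1, -0.2, -0.4]
grip_width: 0.001
```

step_arm(
  commands=[
    [[0,0,-0.06],0],
    [[0,0,-0.06],0],
    [[0,0,0],0],
  ],
)

```text
time_s: 21.65
eef_pos: [441.0, -174.9, 60.8]
ee_rot: [0.7, 0.099, 0.7, -0.099]
force: [-1.9, -0.2, 2.1]
grip_width: 0.004
```

step_arm(
  commands=[
    [[0,0,-0.06],0],
    [[0,0,-0.06],0],
    [[0,0,0],0],
  ],
)

```text
time_s: 21.95
eef_pos: [440.9, -174.9, 55.9]
ee_rot: [0.7, 0.099, 0.7, -0.099]
force: [-2.5, 0.1, 2.8]
grip_width: 0.001
```

```bash
python3 where.py
```

```text
t 21.95 tcp [ 440.93 -174.87   55.9 ] yaw 1.2896 F [-2.53  0.11  2.84] grip 0.001
T5 TCP local [-85.59   0.2 ]
T TCP local [-85.18  -3.68]
```

Moving down with the bar; continue gently to the stop.

step_arm(
  commands=[
    [[0,0,-0.04],0],
    [[0,0,-0.03],0],
    [[0,0,0],0],
  ],
)

```text
time_s: 22.25
eef_pos: [441.1, -175.0, 54.0]
ee_rot: [0.7, 0.099, 0.7, -0.099]
force: [-8.0, 2.4, 13.4]
grip_width: 0.002
```

step_arm(
  commands=[
    [[0,0,-0.03],0],
    [[0,0,0],0],
  ],
)

```text
time_s: 22.45
eef_pos: [441.2, -175.1, 53.6]
ee_rot: [0.7, 0.099, 0.7, -0.099]
force: [-12.4, 4.2, 26.1]
grip_width: 0.0
```

step_arm(
  commands=[
    [[0,0,-0.025],0],
    [[0,0,0],0],
  ],
)

```text
time_s: 22.65
eef_pos: [441.2, -175.1, 53.4]
ee_rot: [0.7, 0.099, 0.7, -0.099]
force: [-14.8, 5.7, 34.9]
grip_width: 0.003
```

step_arm(
  commands=[
    [[0,0,0],0],
    [[0,0,0.1],0],
    [[0,0,0.5],0],
    [[0,0,0.9],0],
    [[0,0,0.9],0],
  ],
)

```text
time_s: 23.15
eef_pos: [441.4, -174.9, 148.0]
ee_rot: [0.7, 0.099, 0.7, -0.099]
force: [-0.2, -0.7, 0.2]
grip_width: 0.004
```

step_arm(
  commands=[
    [[-0.4,0,0.6],0],
    [[-0.5,0,0],0],
    [[-0.5,0,0],0],
    [[0,0,0],0],
    [[0,0,0],0],
  ],
)

```text
time_s: 23.65
eef_pos: [385.8, -175.3, 171.3]
ee_rot: [0.701, 0.099, 0.7, -0.1]
force: [1.0, 0.1, 0.2]
grip_width: -0.004
```

```bash
python3 where.py; python3 shot.py 16 wrist side scene;  python3 - <<'E'
import cv2
b=cv2.imread("pics/side_16.png")[110:220,310:450]
cv2.imwrite("pics/d16.png",cv2.resize(b,None,fx=5,fy=5,interpolation=2))
b=cv2.imread("pics/scene_16.png")[100:240,160:340]
cv2.imwrite("pics/s16.png",cv2.resize(b,None,fx=4,fy=4,interpolation=2))
E
```

```text
t 23.65 tcp [ 385.75 -175.29  171.29] yaw 1.2889 F [1.04 0.12 0.17] grip -0.004
T5 TCP local [-138.49  -15.47]
T TCP local [-137.97  -19.72]
```

View pics/wrist_16.png

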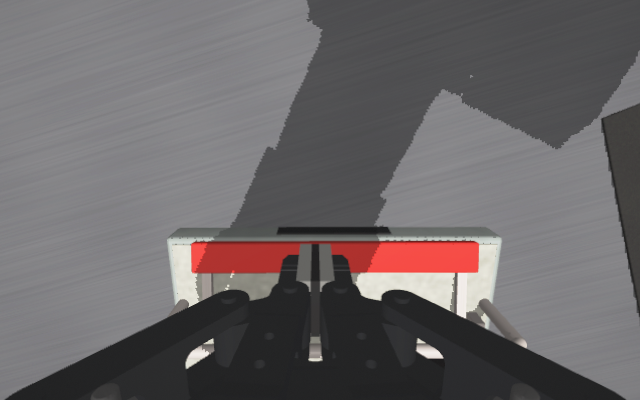

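View pics/d16.png

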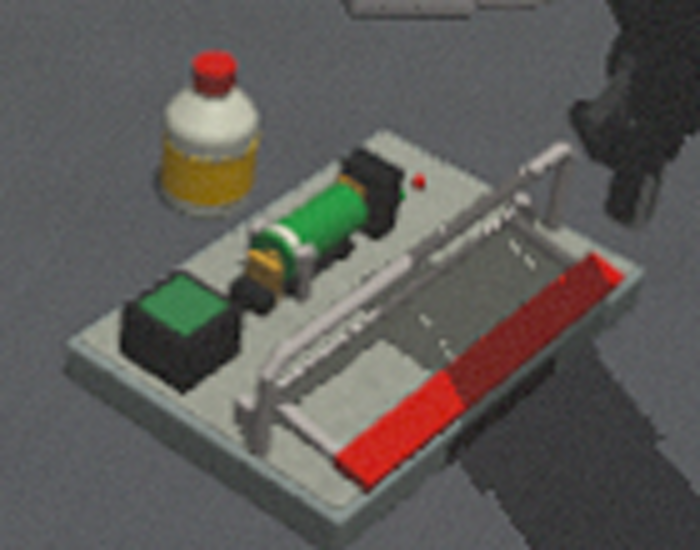

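View pics/s16.png

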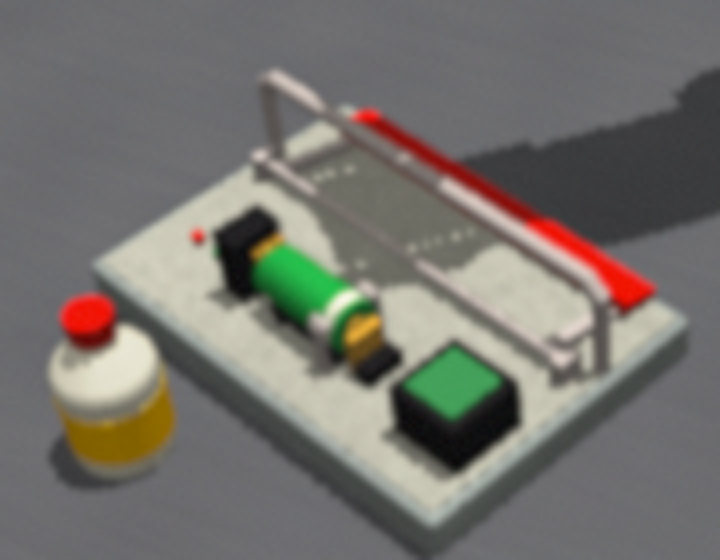

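```bash
python3 - <<'E'
from ov import *
T=np.load("T.npy"); D=Cam(pickle.load(open("pics/side_16.pkl","rb")))
for y in (-120,120):
    for x,z in ((-98,54.),(-98,42.),(-100.,42)): print(y,z,((D.proj(W(T,(x,y,z)))[0]-[310,110])*5).round(0))
def red(n):
    h=cv2.cvtColor(cv2.imread(n),cv2.COLOR_BGR2HSV); m=((h[...,0]<6)|(h[...,0]>174))&(h[...,1]>180)&(h[...,2]>60)
    m=m.astype(np.uint8); m[:150]=0;m[:,:370]=0;m[220:]=0;m[:,450:]=0
    ys,xs=np.nonzero(m); return [(x,ys[xs==x].min(),ys[xs==x].max()) for x in (385,395,405,415,425,430)]
print(red("pics/side_0.png"),red("pics/side_13.png"),red("pics/side_16.png"))
a=cv2.imread("pics/scene_0.png").astype(int);b=cv2.imread("pics/scene_16.png").astype(int)
d=np.abs(a-b).sum(2); 
for n,(x0,y0,x1,y1) in dict(bottle=(170,172,206,220),orange=(445,212,490,258),tin=(435,250,485,302),gear=(364,245,412,287),small1=(338,303,366,338),small2=(416,325,447,358)).items(): print(n,d[y0:y1,x0:x1].mean().round(1),(d[y0:y1,x0:x1]>80).sum())
E
```

```text
-120 54.0 [629. 255.]
-120 42.0 [625. 272.]
-120 42 [628. 273.]
120 54.0 [367. 464.]
120 42.0 [364. 481.]
120 42 [367. 483.]
[(385, np.int64(192), np.int64(203)), (395, np.int64(184), np.int64(194)), (405, np.int64(177), np.int64(186)), (415, np.int64(169), np.int64(175)), (425, np.int64(161), np.int64(170)), (430, np.int64(159), np.int64(165))] [(385, np.int64(192), np.int64(201)), (395, np.int64(184), np.int64(193)), (405, np.int64(178), np.int64(185)), (415, np.int64(168), np.int64(178)), (425, np.int64(161), np.int64(170)), (430, np.int64(159), np.int64(165))] [(385, np.int64(195), np.int64(205)), (395, np.int64(187), np.int64(197)), (405, np.int64(181), np.int64(186)), (415, np.int64(171), np.int64(176)), (425, np.int64(166), np.int64(168)), (430, np.int64(162), np.int64(168))]
bottle 3.6 0
orange 3.3 0
tin 3.5 0
gear 4.3 9
small1 3.5 0
small2 3.4 0
```

```bash
python3 -c "
from rig import ticket; print(ticket.finish_job())"
```

```text
the job is handed in; nothing more can be done
None
```

The job is done and handed in at about 24 s: the large green cell is in the tester and the red bar is pressed down.

- **Cell:** I took it from its blue holder. My first grip was too near the nub and the fingertips would have hit the clip, so I put the cell back and regripped it at its middle. I then pushed its flat end about 11 mm against the spring contact, pressed it level down past the clip beads onto the rails, and let go. In the last pictures it lies seated, with its nub against the end contact, the clip beads over it and the spring pushed back.
- **Red bar:** I pressed it at its middle with the closed fingers until it met the hard stop. The upward force reached about 35 N there, about 38 N in total with the sideways part, which is close to the 40 N limit. After I lifted off, it stayed about 12 mm lower at both ends, with no visible rock.
- **Everything else:** Before-and-after scene pictures show no change for the bottle, the orange cell, the tin or the two small green cells. Nine pixels changed at the gear, in the corner of the comparison box that overlaps the emptied holder. I take that to be the missing cell and its shadow, not the gear moving.

The camera position fits disagreed by about 3 mm along the tester. I settled the cell and bar positions with the wrist camera and the measured forces.

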